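# File the sample pots in the analyser lane and pull-test their caps

### The job

Push all the capped sample pots in single file into the aluminium lane, their feet under the rail lips, and shut the sliding gate behind them. Then pull-test the caps one after another in the order blue, red, green, purple, grey (skipping colours that are not there): tug each straight up to about 10 N, never more than 15 N, keep the pull for a good second and let the cap settle back. Leave the pots upright in the lane with the gate shut, and the other things on the bench where they are.

Things in the scene. Friction and masses are not known exactly. Their poses are not given: they have to be found in the camera images.
- lane: Fixed aluminium lane: two straight rails along its y axis, 66 mm apart inside, 8 mm thick, 19 mm high, each with an inward lip (underside 14 mm above the bench) leaving a 54 mm slot: a pot's foot slides under the lips and cannot lift out. No floor, pots slide on the bench. Room for five pots in a row. Origin on the bench on the centre line; x points across the lane, away from the robot.
- lane_end (a point): Point on the bench on the lane's centre line at the inner face of the 45 mm high end stop: y = +158 mm in the lane's frame. The first pot goes up against it.
- lane_mouth (a point): Point on the bench on the lane's centre line where the rails end, y = -160 mm in the lane's frame: the gate line, pots enter here going to +y. Two blue flared guides, 19 mm high, widen the way in from y = -173 to -208 mm. The lane is placed anew each time, turned up to 9 degrees.
- gate_slide (a joint): How far the sliding gate is open, m: 0 = shut; starts at 0.070 to 0.078 (mouth free), stop at 0.080. Its blue plate (8 mm thick, top 35 mm above the bench) stands at y = -160 to -168 mm in the lane's frame and slides along the lane's x, opening to +x, with about 1.5 N; it stays where it is left.
- gate_tab (a point): Centre of the top of the gate's upright yellow tab, 80 mm above the bench. The tab is 12 mm along the sliding direction, 28 mm along the lane, and may be pinched or pushed. Lies at (72 mm + gate opening, -168 mm) in the lane's frame.
- reagent: Bystander: amber reagent bottle, 54 mm diameter, 110 mm tall; origin at the centre of its underside. Leave it alone.
- dishes: Bystander: pile of culture dishes, 90 mm diameter, 32 mm high in all; origin at the centre of the underside. Leave it alone.
- beaker: Bystander: glass beaker, 70 mm diameter, 90 mm tall; origin at the centre of its underside. Leave it alone.
- timer: Bystander: white timer, 70 x 70 x 28 mm; origin at the centre of its underside. Leave it alone.
- swab_box: Bystander: cardboard box, 60 x 120 x 40 mm; origin at the centre of its underside. Leave it alone.
- spatula: Bystander: steel spatula with a wooden handle, 160 mm long, lying beside the lane; origin at the centre of its underside, handle to its -x. Leave it alone.
- pot_blue: White sample pot with a blue cap, about 240 g, may be absent. Round foot 62 mm diameter and 10 mm thick, body 46 mm diameter up to 72 mm, cap 48 mm diameter from 72 to 102 mm. Origin at the centre of the underside, z up the axis; stands upright at the start.
- capbody_blue (a joint): How far the blue cap is drawn up from its pot, in m: 0 at rest. It yields like a spring, 1250 N/m (10 N = 0.008), springs back when released, hard stop at 0.016. Drawn up, it bares a yellow band on the neck for the first 12 mm (15 N); black above that means pulled too hard.
- pot_red: White sample pot with a red cap, about 240 g, may be absent. Round foot 62 mm diameter and 10 mm thick, body 46 mm diameter up to 72 mm, cap 48 mm diameter from 72 to 102 mm. Origin at the centre of the underside, z up the axis; stands upright at the start.
- capbody_red (a joint): How far the red cap is drawn up from its pot, in m: 0 at rest. It yields like a spring, 1250 N/m (10 N = 0.008), springs back when released, hard stop at 0.016. Drawn up, it bares a yellow band on the neck for the first 12 mm (15 N); black above that means pulled too hard.
- pot_green: White sample pot with a green cap, about 240 g, may be absent. Round foot 62 mm diameter and 10 mm thick, body 46 mm diameter up to 72 mm, cap 48 mm diameter from 72 to 102 mm. Origin at the centre of the underside, z up the axis; stands upright at the start.
- capbody_green (a joint): How far the green cap is drawn up from its pot, in m: 0 at rest. It yields like a spring, 1250 N/m (10 N = 0.008), springs back when released, hard stop at 0.016. Drawn up, it bares a yellow band on the neck for the first 12 mm (15 N); black above that means pulled too hard.
- pot_purple: White sample pot with a purple cap, about 240 g, may be absent. Round foot 62 mm diameter and 10 mm thick, body 46 mm diameter up to 72 mm, cap 48 mm diameter from 72 to 102 mm. Origin at the centre of the underside, z up the axis; stands upright at the start.
- capbody_purple (a joint): How far the purple cap is drawn up from its pot, in m: 0 at rest. It yields like a spring, 1250 N/m (10 N = 0.008), springs back when released, hard stop at 0.016. Drawn up, it bares a yellow band on the neck for the first 12 mm (15 N); black above that means pulled too hard.
- pot_grey: White sample pot with a grey cap, about 240 g, may be absent. Round foot 62 mm diameter and 10 mm thick, body 46 mm diameter up to 72 mm, cap 48 mm diameter from 72 to 102 mm. Origin at the centre of the underside, z up the axis; stands upright at the start.
- capbody_grey (a joint): How far the grey cap is drawn up from its pot, in m: 0 at rest. It yields like a spring, 1250 N/m (10 N = 0.008), springs back when released, hard stop at 0.016. Drawn up, it bares a yellow band on the neck for the first 12 mm (15 N); black above that means pulled too hard.
Things that resemble listed ones, but are neither listed nor needed, are in the scene too. What is shaped like the pot_red but turquoise is not meant.

How it is judged (in metres and radians):
On the way, in this order (a step that is already met when the one before it is completed fails the run):
1. every pot stands in the lane, its foot between the rails and inside the gate line (x of pot_blue in the frame of lane between -0.008 and 0.008 m and y of pot_blue in the frame of lane between -0.132 and 0.134 m and z of each of pot_blue, pot_red, pot_green, pot_purple, pot_grey in the frame of lane below 0.007 m and angle between each of pot_blue, pot_red, pot_green, pot_purple, pot_grey's own z axis and vertical below 0.12 rad and x of pot_red in the frame of lane between -0.008 and 0.008 m and y of pot_red in the frame of lane between -0.132 and 0.134 m and x of pot_green in the frame of lane between -0.008 and 0.008 m and y of pot_green in the frame of lane between -0.132 and 0.134 m and x of pot_purple in the frame of lane between -0.008 and 0.008 m and y of pot_purple in the frame of lane between -0.132 and 0.134 m and x of pot_grey in the frame of lane between -0.008 and 0.008 m and y of pot_grey in the frame of lane between -0.132 and 0.134 m), for 0.3 s.
2. the gate is shut behind them, all pots inside (all of step 1 and value of joint gate_slide below 0.008 m), for 0.3 s.
3. the blue cap is tugged up with at least 8 N for 0.5 s, its pot in the lane (value of joint capbody_blue above 0.0064 m and x of pot_blue in the frame of lane between -0.008 and 0.008 m and y of pot_blue in the frame of lane between -0.132 and 0.134 m and z of pot_blue in the frame of lane below 0.007 m and angle between pot_blue's own z axis and vertical below 0.12 rad), for 0.5 s.
4. the red cap is tugged up with at least 8 N for 0.5 s, its pot in the lane (value of joint capbody_red above 0.0064 m and x of pot_red in the frame of lane between -0.008 and 0.008 m and y of pot_red in the frame of lane between -0.132 and 0.134 m and z of pot_red in the frame of lane below 0.007 m and angle between pot_red's own z axis and vertical below 0.12 rad), for 0.5 s.
5. the green cap is tugged up with at least 8 N for 0.5 s, its pot in the lane (value of joint capbody_green above 0.0064 m and x of pot_green in the frame of lane between -0.008 and 0.008 m and y of pot_green in the frame of lane between -0.132 and 0.134 m and z of pot_green in the frame of lane below 0.007 m and angle between pot_green's own z axis and vertical below 0.12 rad), for 0.5 s.
6. the purple cap is tugged up with at least 8 N for 0.5 s, its pot in the lane (value of joint capbody_purple above 0.0064 m and x of pot_purple in the frame of lane between -0.008 and 0.008 m and y of pot_purple in the frame of lane between -0.132 and 0.134 m and z of pot_purple in the frame of lane below 0.007 m and angle between pot_purple's own z axis and vertical below 0.12 rad), for 0.5 s.
7. the grey cap is tugged up with at least 8 N for 0.5 s, its pot in the lane (value of joint capbody_grey above 0.0064 m and x of pot_grey in the frame of lane between -0.008 and 0.008 m and y of pot_grey in the frame of lane between -0.132 and 0.134 m and z of pot_grey in the frame of lane below 0.007 m and angle between pot_grey's own z axis and vertical below 0.12 rad), for 0.5 s.
At the end, for the whole second after the job is handed in: Every pot present stands upright (within 7 degrees) and at rest on the bench in the lane, within 8 mm of its centre line and inside the gate line; the gate is shut to 8 mm; every cap is back down to 3 mm (all of step 2 and value of joint each of capbody_blue, capbody_red, capbody_green, capbody_purple, capbody_grey below 0.003 m and linear speed of each of pot_blue, pot_red, pot_green, pot_purple, pot_grey below 0.02 m/s); the robot touches nothing.
It fails at once if a cap is pulled with more than 16 N (drawn up more than 12.8 mm) (value of joint any of capbody_blue, capbody_red, capbody_green, capbody_purple, capbody_grey above 0.0128 m).
It fails at once if a bystander (bottle, dishes, beaker, timer, cardboard box, spatula) is moved more than 40 mm (distance of any of reagent, dishes, beaker, timer, swab_box, spatula from where it was at the start of the episode above 0.04 m).
Of pot_blue, pot_red, pot_green, pot_purple, pot_grey only 3 to 5 are there at a start; the rules pass over those that are not, and their reading is None.
At some moment in a run one of pot_blue, pot_red, pot_green, pot_purple, pot_grey may be knocked a few centimetres aside while the robot is not near it.
Once in a run the grip may slacken for a moment while it holds something.
It also fails if it takes over 210 s, if anything falls off the work surface, if the arm or the gripper's body presses on something with over 40 N, if the wrist force passes 120 N, or if a joint passes its speed limit or range.

### The arm

A 6-joint arm with a two-finger parallel gripper is mounted at the origin on the work surface. World frame = base frame: x ahead of the robot, y to its left, z up, the work surface at z = 0. Lengths are in m, angles in degrees, forces in N, time in s.
With the tool pointing down it reaches from about 0.35 to 0.925 m from the base axis. Payload 6.4 kg.
Tool frame: the origin (TCP) lies at the very end of the fingers, on their centre line; the grasp point (between the pads) lies 19 mm behind it; z points along the fingers, y is the line along which they close (so a half turn about z gives the same grasp; the last joint's range is limited). The gripper opens to 94 mm and grips with 3 to 60 N. Pads are 16 mm wide; open, the fingers measure 119 mm over their backs; the gripper's body (75 mm by 177 mm) begins 78 mm behind the grasp point.
Start: joints at [56.087, 14.043, 89.255, -0, 76.702, -9.975], TCP at [0.264, 0.594, 0.205] pointing down, gripper open.
Joint ranges: [-179.41, 179.41], [-58.25, 129.5], [7.25, 145.43], [-54.29, 234.29], [11.92, 165.04], [-157.13, 157.13]. Speed limits (degrees/s): [147.25, 147.25, 180, 180, 180, 180].

### API

Orientations are given as a 3x3 rotation matrix whose columns are the frame's x, y, z axes.
In Python, from station import monitor, vision, close_job, finder gives the robot as it stands.
- The arm moves only by the tool step_arm, never from a script. Its argument "increments" is a list of rows, each an object with "dp": the shift along the tool's x, y, z in cm, a list of three; "spin": the turn about the tool's z in units of 6 degrees (1.0 is 6 degrees); "fingers": the finger opening in cm, from 0 to 9.4. A call has 1 to 12 rows; each row is the pose to reach, as a shift and turn from the pose commanded when the call began, along the tool's axes at that moment; what a row does not reach only later rows make up. A row lasts 1/10 s, in which the tool goes at most 50 mm and 8.59 degrees, less where a joint would pass 70% of its speed; a pose out of reach is approached as far as the arm can. A call with a gripper value outside its range is refused whole. The fingers move at their own pace and stop on an object; "grip_force" is the grip in N (left out, the last holds). Time passes only in rows, so rows that repeat a pose let the fingers close. It gives the time, the measured TCP pose, the force, the opening and the grip force at its end, in the units of the state.
- monitor.get_state(): the state, without advancing time (a new reading comes with each control period).
- vision.snapshot(name): name is "side" or "top"; returns a dict with "pixels" (384x512x3 uint8, blue, green, red), "K" (3x3 intrinsics, pixels), "rvec" (rotation vector, rad) and "tvec" (3), from world to camera coordinates, as OpenCV has them. Camera axes: x right, y down, z forward; pixel columns grow to the right and rows downward; lengths in m; the calibration is good to about 2 mm. A picture is of the moment at which its call begins. There is no depth.
- close_job(): hands the job in; it is judged then, once.
Trained networks look in a picture, given as the dict that the camera call returned (one of the last four; its "shot" number tells which), for a name from the list of things; names that differ only in an ending like _2 or _b are one class to them, and where a whole thing is asked for, a point or a joint stands for the part that bears it (a point fixed in the world has none). Each returns a list of dicts, best first, with "confidence" (0 to 1); they miss things now and then, are a little off and sometimes report something else, mostly with a low value. They report only what shows in the picture. A call takes as long as a camera call. They do not tell look-alikes from the thing itself.
- finder.outline_of(picture, name): "pixels" (384x512 bool, what is visible of it) and "pixel" ([column, row] in pixels, amid what is visible of it).
The state is a dict: "time_s": time; "joint_pos": joint angles; "qvel": joint speeds; "tau": joint torques, N m; "ee_pos": TCP position; "ee_rot": TCP orientation; "wrist_force": force on the tool from outside, world axes, zero at the start; "wrist_torque": the same for the moment, N m; "width": finger opening in m; "grip_force": force on a finger pad.
Only numpy, scipy, OpenCV 4.12 (cv2) and the standard library are available. Lean on these libraries where they do the work, as an engineer would, in place of code of your own. Each camera call takes 0.05 s, during which the arm holds its last target. There are 200 camera calls.

## Working session

There is one attempt and no reset: what is moved stays moved. The work goes in short steps, Python scripts to look and compute and a tool call to move; the robot and the scene stay as the last step left them, time stands still between calls to the robot, and variables do not carry over. Pictures are saved under pics/ and viewed, at most 16 in all, crops included, and the job is handed in when it is done.

Besides the shell and the picture viewer there is one more tool, called after "Call:" as name(argument=value, ...) on one line, values as JSON. step_arm: Moves the arm, as the interface text tells. Its arguments: {"type":"object","properties":{"increments":{"type":"array"},"grip_force":{"type":"number"}},"required":["increments"]}

```bash
mkdir -p pics
cat > h.py <<'E'
import numpy as np, cv2
from station import monitor, vision, finder
def cam(s):
    R=cv2.Rodrigues(np.array(s["rvec"],float))[0]; return np.array(s["K"],float),R,np.array(s["tvec"],float).ravel()
def ray(s,uv,z):
    K,R,t=cam(s); d=R.T@np.linalg.inv(K)@np.array([uv[0],uv[1],1.]); c=-R.T@t
    return c+d*(z-c[2])/d[2]
def proj(s,P):
    K,R,t=cam(s); q=K@(R@np.array(P,float)+t); return q[:2]/q[2]
def save(s,n): cv2.imwrite(f"pics/{n}.png",np.array(s["pixels"]))
E
python3 - <<'E'
from h import *
a=vision.snapshot("top");b=vision.snapshot("side")
cv2.imwrite("pics/top0.png",cv2.resize(np.array(a["pixels"]),(800,600)));cv2.imwrite("pics/side0.png",cv2.resize(np.array(b["pixels"]),(800,600)))
for s in(a,b):
    K,R,t=cam(s);print("cam",-R.T@t,R[2])
for n in ["pot_blue","pot_red","pot_green","pot_purple","pot_grey","lane","gate_tab","reagent","dishes","beaker","timer","swab_box","spatula"]:
    for nm,s in(("top",a),("side",b)):
        r=finder.outline_of(s,n)
        print(n,nm,[(round(o["confidence"],2),np.round(o["pixel"]).tolist(),np.round(ray(s,o["pixel"],.05),3)[:2].tolist()) for o in r[:3]])
E
```

```text
cam [ 0.36142607 -0.03758868  1.32987506] [ 0.14036602  0.01060272 -0.99004291]
cam [-0.18121846 -0.85562639  1.07559938] [ 0.48606784  0.56214095 -0.66913049]
pot_blue top [(0.6, [356.0, 157.0], [0.636, -0.283])]
pot_blue side [(0.83, [350.0, 241.0], [0.631, -0.284]), (0.68, [335.0, 198.0], [0.735, -0.133])]
pot_red top [(0.97, [296.0, 182.0], [0.564, -0.119]), (0.92, [276.0, 267.0], [0.335, -0.068]), (0.64, [265.0, 149.0], [0.656, -0.033])]
pot_red side [(0.98, [297.0, 192.0], [0.666, -0.035]), (0.94, [289.0, 216.0], [0.573, -0.095]), (0.92, [220.0, 253.0], [0.329, -0.079])]
pot_green top []
pot_green side []
pot_purple top [(0.78, [394.0, 215.0], [0.478, -0.381])]
pot_purple side [(0.92, [347.0, 294.0], [0.486, -0.404])]
pot_grey top [(0.68, [175.0, 137.0], [0.684, 0.215])]
pot_grey side []
lane top [(0.79, [176.0, 187.0], [0.546, 0.208])]
lane side [(0.86, [221.0, 182.0], [0.519, 0.164])]
gate_tab top [(0.75, [237.0, 167.0], [0.603, 0.043]), (0.57, [403.0, 215.0], [0.48, -0.406])]
gate_tab side [(0.66, [269.0, 193.0], [0.598, 0.023])]
reagent top [(0.97, [295.0, 121.0], [0.734, -0.116]), (0.47, [339.0, 254.0], [0.373, -0.234])]
reagent side [(0.94, [336.0, 198.0], [0.738, -0.135])]
dishes top [(0.92, [340.0, 253.0], [0.375, -0.236])]
dishes side [(0.59, [273.0, 285.0], [0.364, -0.256])]
beaker top [(0.86, [419.0, 148.0], [0.662, -0.454])]
beaker side [(0.97, [406.0, 265.0], [0.675, -0.446])]
timer top [(0.7, [394.0, 258.0], [0.364, -0.381])]
timer side [(0.77, [311.0, 326.0], [0.349, -0.409])]
swab_box top [(0.77, [204.0, 258.0], [0.357, 0.125]), (0.38, [174.0, 188.0], [0.542, 0.211])]
swab_box side [(0.94, [190.0, 218.0], [0.346, 0.092])]
spatula top [(0.91, [176.0, 137.0], [0.686, 0.213])]
spatula side []
```

View pics/top0.png

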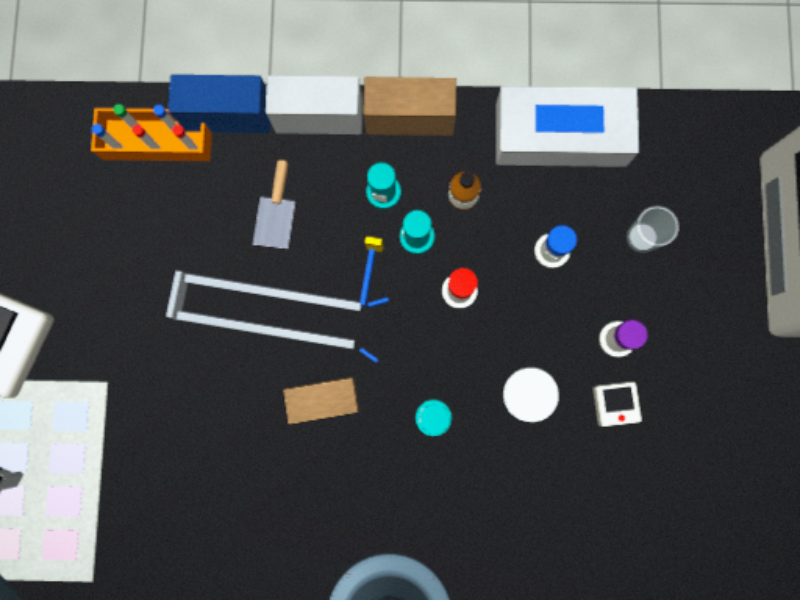

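View pics/side0.png

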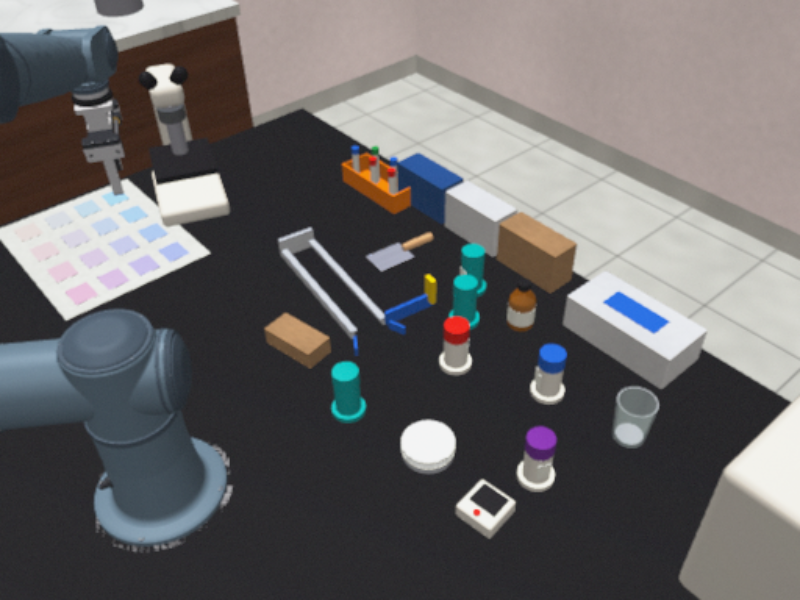

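The top view shows red at (462,285), blue at (560,243) and purple at (628,338), plus three turquoise look-alikes. Green and grey are absent. The lane's mouth faces right at about (358,325), with the gate open and its yellow tab at (373,243). Next I fit the poses by silhouette in both views.

```bash
cat >> h.py <<'E'
from scipy.optimize import minimize
A=np.linspace(0,2*np.pi,40)
def circ(x,y,r,z): return np.c_[x+r*np.cos(A),y+r*np.sin(A),np.full(40,z)]
def draw(s,hulls):
    m=np.zeros((384*4,512*4),np.uint8); K,R,t=cam(s)
    for h in hulls:
        q=(K@(R@h.T+t[:,None])).T; q=q[:,:2]/q[:,2:]
        cv2.fillConvexPoly(m,cv2.convexHull(np.round((q+.5)*4).astype(np.int32)),255)
    return cv2.resize(m,(512,384),interpolation=cv2.INTER_AREA)/255.
def pot(p): x,y=p; return [np.r_[circ(x,y,.031,0),circ(x,y,.031,.01)],np.r_[circ(x,y,.023,0),circ(x,y,.023,.072)],np.r_[circ(x,y,.024,.072),circ(x,y,.024,.102)]]
def box(p,x0,x1,y0,y1,z0,z1):
    c,s=np.cos(p[2]),np.sin(p[2])
    return np.array([[p[0]+c*x-s*y,p[1]+s*x+c*y,z] for x in(x0,x1) for y in(y0,y1) for z in(z0,z1)])
def lane(p): return [box(p,-.041,-.027,-.16,.158,.0,.019),box(p,.027,.041,-.16,.158,.0,.019),box(p,-.041,.041,.158,.166,0,.045)]
def fit(views,model,p0,d):
    def f(p):
        e=0
        for s,m in views:
            g=draw(s,model(p)); e+=1-np.minimum(g,m).sum()/np.maximum(g,m).sum()
        return e
    r=minimize(f,p0,method="Nelder-Mead",options=dict(initial_simplex=np.vstack([p0]+[np.array(p0)+np.eye(len(p0))[i]*d[i] for i in range(len(p0))]),xatol=2e-4,fatol=1e-4))
    return r.x,r.fun/len(views)
def best(s,n,near=None):
    r=finder.outline_of(s,n)
    if near is not None: r=[o for o in r if np.linalg.norm(ray(s,o["pixel"],.05)[:2]-near)<.05]
    return (s,np.array(r[0]["pixels"],float)) if r else None
def L2W(p,x,y): c,s=np.cos(p[2]),np.sin(p[2]); return np.array([p[0]+c*x-s*y,p[1]+s*x+c*y])
def W2L(p,x,y): c,s=np.cos(p[2]),np.sin(p[2]); x-=p[0];y-=p[1]; return np.array([c*x+s*y,-s*x+c*y])
def go(w,yaw=None):
    "dp(cm), spin for TCP target w; yaw = world angle (deg) of the finger-closing axis"
    st=monitor.get_state();R=np.array(st["ee_rot"]);p=np.array(st["ee_pos"])
    dp=R.T@(np.array(w)-p)*100
    cur=np.degrees(np.arctan2(R[1,1],R[0,1])); sp=0
    if yaw is not None: d=(yaw-cur+90)%180-90; sp=-d/6   # tool z down
    print("t%.1f"%st["time_s"],"dp",np.round(dp,2),"spin",round(sp,2),"j6",round(st["joint_pos"][5]),"curyaw",round(cur,1),"w",st["width"])
E
python3 - <<'E'
from h import *
a=vision.snapshot("top");b=vision.snapshot("side")
v=[x for x in(best(a,"lane"),best(b,"lane")) if x]
p,e=fit(v,lane,[.53,.19,.1],[.02,.02,.05]);print("lane",p.round(4),np.degrees(p[2]),e)
for x in v: print(fit([x],lane,p,[.01,.01,.02]))
np.save("lane.npy",p)
for n,x in(("pot_blue",(.63,-.285)),("pot_red",(.57,-.105)),("pot_purple",(.48,-.39))):
    v=[q for q in(best(a,n,x),best(b,n,x)) if q]
    q,e=fit(v,pot,x,[.01,.01]);print(n,len(v),q.round(4),e,"in lane",W2L(p,*q).round(3))
for s in(a,b):
    r=finder.outline_of(s,"gate_tab")
    for o in r[:1]: 
        ys,xs=np.nonzero(o["pixels"]); w=ray(s,[xs[ys<=ys.min()+2].mean(),ys.min()+1],.08); print("tab",w,W2L(p,*w[:2]))
print(np.array(monitor.get_state()["ee_rot"]).round(3).tolist()); go([.57,-.105,.2],None)
E
```

```text
lane [ 0.5243  0.2577 -0.1369] -7.841294308247868 0.5356536778985734
(array([ 0.51796712,  0.22668374, -0.1475441 ]), np.float64(0.2442611664591946))
(array([ 0.5221355 ,  0.22482354, -0.14250773]), np.float64(0.4046927782776212))
pot_blue 1 [ 0.6346 -0.2792] 0.06105321138152442 in lane [ 0.183 -0.517]
pot_red 2 [ 0.5634 -0.1158] 0.09366696276927783 in lane [ 0.09  -0.365]
pot_purple 1 [ 0.4776 -0.3944] 0.05711688508446322 in lane [ 0.043 -0.652]
tab [0.63867345 0.03984284 0.08      ] [ 0.1429941  -0.20026221]
tab [0.63905504 0.04087463 0.08      ] [ 0.14323136 -0.199188  ]
[[-0.914, 0.406, -0.0], [0.406, 0.914, -0.0], [0.0, -0.0, -1.0]]
t2.0 dp [-56.36 -51.47   0.55] spin 0 j6 -10 curyaw 66.1 w 0.09397162535282201
```

Run:
```python
from h import *
a=vision.snapshot("top");b=vision.snapshot("side")
v=[]
p=np.array([.52,.226,-.145])
for s in(a,b):
    im=np.array(s["pixels"]).astype(int); hsv=cv2.cvtColor(im.astype(np.uint8),cv2.COLOR_BGR2HSV)
    m=((hsv[...,2]>90)&(hsv[...,1]<80)).astype(float)
    roi=draw(s,[box(p,-.06,.06,-.2,.2,0,.03)])>0
    v.append((s,m*roi))
for it in range(2):
    for vv in([v[0]],[v[1]],v):
        p1,e=fit(vv,lane,p,[.01,.01,.03]);print("lane",p1.round(4),np.degrees(p1[2]).round(2),e)
    p=p1
np.save("lane.npy",p)
for s in(a,b):
    o=finder.outline_of(s,"gate_tab")[0]; im=np.array(s["pixels"]); hsv=cv2.cvtColor(im,cv2.COLOR_BGR2HSV)
    m=((abs(hsv[...,0].astype(int)-27)<8)&(hsv[...,1]>120)&(draw(s,[box(p,.07,.2,-.2,-.13,0,.09)])>0)).astype(float)
    q,e=fit([(s,m)],lambda g:[box(p,g[0]-.006,g[0]+.006,g[1]-.014,g[1]+.014,.035,.08)],[.147,-.168],[.01,.01]);print("tab lane xy",q.round(4),e)
for n,x in(("mouth-.215",(0,-.215)),("tab",(.147,-.168)),("y.1",(0,.11))): print(n,L2W(p,*x).round(4))
o=[im.copy() for im in(np.array(a["pixels"]),np.array(b["pixels"]))]
for i,s in enumerate((a,b)):
    for h in lane(p): 
        for P in h: cv2.circle(o[i],tuple(np.round(proj(s,P)).astype(int)),0,(0,0,255),-1)
cv2.imwrite("pics/ov.png",np.hstack([cv2.resize(o[0][150:240,90:260],(400,212)),cv2.resize(o[1][130:240,160:300],(400,212))]))
```

```text
lane [ 0.5195  0.2279 -0.1488] -8.53 0.09384966460880217
lane [ 0.5244  0.2297 -0.151 ] -8.65 0.1342485151241003
lane [ 0.5201  0.2279 -0.1529] -8.76 0.19128083705196153
lane [ 0.5195  0.2277 -0.149 ] -8.54 0.09302620300647935
lane [ 0.5239  0.2291 -0.1549] -8.88 0.14137660298351218
lane [ 0.5201  0.2279 -0.1529] -8.76 0.19128083705196153
tab lane xy [ 0.1427 -0.1699] 0.16548675881185138
tab lane xy [ 0.147 -0.168] 0.21839459370364278
mouth-.215 [0.4874 0.0155]
tab [0.6398 0.0395]
y.1 [0.5369 0.3367]
```

View pics/ov.png

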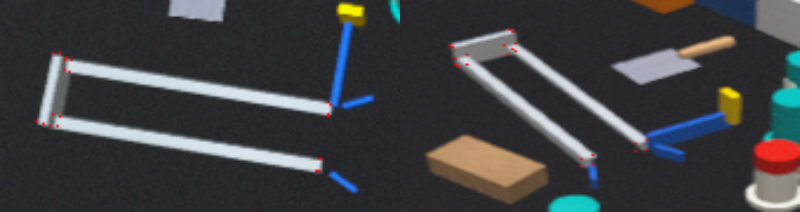

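The lane overlay matches the rails in both views. I start with red, keeping the fingers aligned along the lane.

Run:
```python
from h import *
go([.5634,-.1158,.13],81.3)
```

```text
t2.2 dp [-56.19 -52.73   7.55] spin -2.54 j6 -10 curyaw 66.1 w 0.09390886320023441
```

Call:
step_arm(increments=[{"dp":[-56.2,-52.7,0],"spin":-2.54,"fingers":8},{"dp":[-56.2,-52.7,0],"spin":-2.54,"fingers":8},{"dp":[-56.2,-52.7,0],"spin":-2.54,"fingers":8},{"dp":[-56.2,-52.7,0],"spin":-2.54,"fingers":8},{"dp":[-56.2,-52.7,0],"spin":-2.54,"fingers":8},{"dp":[-56.2,-52.7,0],"spin":-2.54,"fingers":8},{"dp":[-56.2,-52.7,0],"spin":-2.54,"fingers":8},{"dp":[-56.2,-52.7,0],"spin":-2.54,"fingers":8},{"dp":[-56.2,-52.7,0],"spin":-2.54,"fingers":8},{"dp":[-56.2,-52.7,0],"spin":-2.54,"fingers":8},{"dp":[-56.2,-52.7,0],"spin":-2.54,"fingers":8},{"dp":[-56.2,-52.7,0],"spin":-2.54,"fingers":8}], grip_force=20)

```text
time_s: 3.4
ee_pos: [0.4978, 0.0394, 0.2059]
ee_rot: [[-0.988, 0.151, 0.001], [0.151, 0.988, -0.0], [-0.001, 0.0, -1.0]]
wrist_force: [1.3, 0.1, -0.5]
width: 0.0802
grip_force: 0.0
```

Run:
```python
from h import *
a=vision.snapshot("top")
go([.5634,-.1158,.13],81.3)
```

```text
t3.5 dp [ -8.56 -13.72   7.69] spin -0.06 j6 -90 curyaw 81.0 w 0.08012935103733226
```

Call:
step_arm(increments=[{"dp":[-8.5,-13.8,0],"spin":-0.06,"fingers":8},{"dp":[-8.5,-13.8,0],"spin":-0.06,"fingers":8},{"dp":[-8.5,-13.8,0],"spin":-0.06,"fingers":8},{"dp":[-8.5,-13.8,4],"spin":-0.06,"fingers":8},{"dp":[-8.5,-13.8,7],"spin":-0.06,"fingers":8},{"dp":[-8.5,-13.8,8],"spin":-0.06,"fingers":8},{"dp":[-8.5,-13.8,8],"spin":-0.06,"fingers":8},{"dp":[-8.5,-13.8,8],"spin":-0.06,"fingers":8}])

```text
time_s: 4.25
ee_pos: [0.5612, -0.1077, 0.127]
ee_rot: [[-0.99, 0.144, 0.002], [0.144, 0.99, -0.001], [-0.002, -0.001, -1.0]]
wrist_force: [-0.4, 0.2, 0.7]
width: 0.0799
grip_force: 0.0
```

Run:
```python
from h import *
b=vision.snapshot("side");save(b,"s1")
cv2.imwrite("pics/s1.png",cv2.resize(b["pixels"][120:300,200:400],(600,540)))
v=[q for q in[best(b,"pot_red",(.57,-.105))] if q]
if v: print(fit(v,pot,(.5634,-.1158),[.01,.01]))
go([.5634,-.1158,.03],81.3)
```

```text
t4.3 dp [-0.25 -0.75  9.77] spin 0.07 j6 -104 curyaw 81.7 w 0.07985000009722554
```

View pics/s1.png

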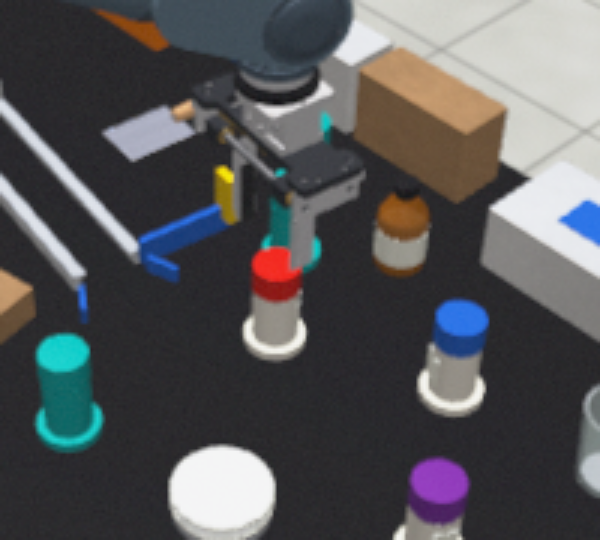

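Run:
```python
from h import *
b=vision.snapshot("side")
f=lambda P:(proj(b,P)-[200,120])*3
st=monitor.get_state();p=np.array(st["ee_pos"]);R=np.array(st["ee_rot"])
print("tips",f(p+R[:,1]*.046),f(p-R[:,1]*.046),"captop",f([.5634,-.1158,.102]),"foot",f([.5634,-.1158,.005]))
hsv=cv2.cvtColor(b["pixels"],cv2.COLOR_BGR2HSV);m=((hsv[...,1]>170)&((hsv[...,0]<8)|(hsv[...,0]>172))&(draw(b,[np.r_[circ(.5634,-.1158,.05,0),circ(.5634,-.1158,.05,.12)]])>0)).astype(float)
print(m.sum(),fit([(b,m)],lambda g:pot(g)[2:],(.5634,-.1158),[.01,.01]))
```

```text
tips [241.5527033  214.21957488] [297.36434186 268.09353555] captop [275.24524566 263.64781725] foot [272.49954398 334.41995708]
219.0 (array([ 0.5661356 , -0.11165388]), np.float64(0.20648975937006975))
```

Call:
step_arm(increments=[{"dp":[-0.4,-0.6,2],"spin":0.07,"fingers":8},{"dp":[-0.4,-0.6,5],"spin":0.07,"fingers":8},{"dp":[-0.4,-0.6,8],"spin":0.07,"fingers":8},{"dp":[-0.4,-0.6,9.7],"spin":0.07,"fingers":8},{"dp":[-0.4,-0.6,9.7],"spin":0.07,"fingers":6},{"dp":[-0.4,-0.6,9.7],"spin":0.07,"fingers":4},{"dp":[-0.4,-0.6,9.7],"spin":0.07,"fingers":4},{"dp":[-0.4,-0.6,9.7],"spin":0.07,"fingers":4},{"dp":[-0.4,-0.6,9.7],"spin":0.07,"fingers":4},{"dp":[-0.4,-0.6,9.7],"spin":0.07,"fingers":4}])

```text
time_s: 5.4
ee_pos: [0.5645, -0.1146, 0.0298]
ee_rot: [[-0.988, 0.152, 0.002], [0.152, 0.988, -0.001], [-0.002, -0.0, -1.0]]
wrist_force: [-1.2, 2.7, 6.1]
width: 0.0476
grip_force: 20.0
```

Run:
```python
from h import *
p=np.load("lane.npy")
print(W2L(p,*monitor.get_state()["ee_pos"][:2]))
go([*L2W(p,0,-.235),.035],81.3)
```

```text
[ 0.09607193 -0.33175033]
t5.4 dp [ 9.61  9.68 -0.54] spin -0.01 j6 -104 curyaw 81.2 w 0.04755479738205526
```

Call:
step_arm(increments=[{"dp":[0,0,-1],"spin":0,"fingers":4},{"dp":[2,2,-1],"spin":0,"fingers":4},{"dp":[5,5,-1],"spin":0,"fingers":4},{"dp":[8,8,-1],"spin":0,"fingers":4},{"dp":[9.6,9.7,-1],"spin":0,"fingers":4},{"dp":[9.6,9.7,-1],"spin":0,"fingers":4},{"dp":[9.6,9.7,-1],"spin":0,"fingers":4},{"dp":[9.6,9.7,-0.4],"spin":0,"fingers":4},{"dp":[9.6,9.7,-0.1],"spin":0,"fingers":4},{"dp":[9.6,9.7,0],"spin":0,"fingers":4},{"dp":[9.6,9.7,0],"spin":0,"fingers":4}])

```text
time_s: 6.5
ee_pos: [0.4848, -0.0047, 0.0298]
ee_rot: [[-0.988, 0.153, 0.001], [0.153, 0.988, -0.0], [-0.001, 0.0, -1.0]]
wrist_force: [-4.1, 1.0, 9.6]
width: 0.0481
grip_force: 20.0
```

```bash
cat >> h.py <<'E'
COL=dict(red=(176,12),blue=(110,12),purple=(140,14))
def capfit(s,c,near):
    hsv=cv2.cvtColor(np.array(s["pixels"]),cv2.COLOR_BGR2HSV);h=hsv[...,0].astype(int);d=abs((h-COL[c][0]+90)%180-90)
    m=((hsv[...,1]>120)&(d<=COL[c][1])&(draw(s,[np.r_[circ(*near,.06,.05),circ(*near,.06,.12)]])>0)).astype(float)
    q,e=fit([(s,m)],lambda g:pot(g)[2:],near,[.01,.01]); return q.round(4),round(e,2),m.sum()
E
python3 - <<'E'
from h import *
p=np.load("lane.npy")
e=monitor.get_state()["ee_pos"];print(W2L(p,*e[:2]),e[2],monitor.get_state()["wrist_force"])
for n in("top","side"):
    s=vision.snapshot(n); q=capfit(s,"red",e[:2]);print(n,q,W2L(p,*q[0]))
cv2.imwrite("pics/s2.png",cv2.resize(s["pixels"][120:270,180:380],(800,600)))
go([*L2W(p,0,-.235),.035],81.3)
E
```

```text
[ 0.00050307 -0.23533696] 0.029767954540425984 [-4.09967285  1.00401074  9.57754962]
top (array([ 0.4848, -0.0047]), np.float64(1.0), np.float64(0.0)) [ 0.0005234  -0.23531025]
side (array([0.476 , 0.0009]), np.float64(0.62), np.float64(101.0)) [-0.00902694 -0.23111609]
t6.6 dp [ 0.04  0.03 -0.52] spin -0.02 j6 -95 curyaw 81.2 w 0.04814223033762527
```

View pics/s2.png

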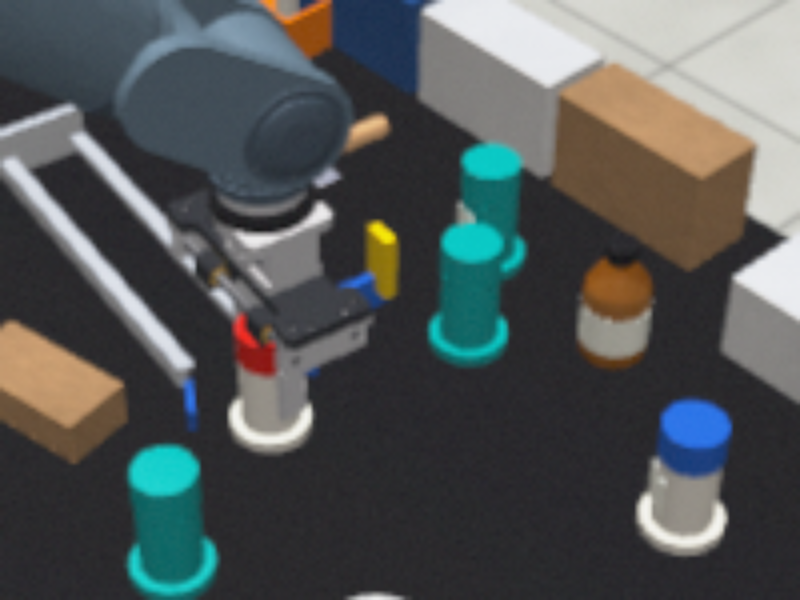

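Run:
```python
from h import *
p=np.load("lane.npy")
s=vision.snapshot("side")
for px in [(229,420),(313,420),(271,450)]:
    uv=[180+px[0]/4-.4,120+px[1]/4-.4]; w=ray(s,uv,.005); print(px,W2L(p,*w[:2]))
h=draw(s,pot(L2W(p,0,-.235))); ys,xs=np.nonzero(h>.5); print("pred foot", (xs.min()-180)*4,(xs.max()+1-180)*4,(ys.max()+1-120)*4)
```

```text
(229, 420) [-0.02650836 -0.21897979]
(313, 420) [ 0.02737759 -0.25404647]
(271, 450) [-0.0161024  -0.26393845]
pred foot 228 312 456
```

Call:
step_arm(increments=[{"dp":[0,1,-0.1],"spin":0,"fingers":4},{"dp":[0,2,-0.1],"spin":0,"fingers":4},{"dp":[0,3,-0.1],"spin":0,"fingers":4},{"dp":[0,4,-0.1],"spin":0,"fingers":4},{"dp":[0,5,-0.1],"spin":0,"fingers":4},{"dp":[0,6,-0.1],"spin":0,"fingers":4},{"dp":[0,7,-0.1],"spin":0,"fingers":4},{"dp":[0,8,-0.1],"spin":0,"fingers":4},{"dp":[0,9,-0.1],"spin":0,"fingers":4},{"dp":[0,10,-0.1],"spin":0,"fingers":4},{"dp":[0,11,-0.1],"spin":0,"fingers":4},{"dp":[0,12,-0.1],"spin":0,"fingers":4}])

```text
time_s: 7.85
ee_pos: [0.5017, 0.1155, 0.0294]
ee_rot: [[-0.988, 0.152, -0.0], [0.152, 0.988, -0.0], [0.0, -0.0, -1.0]]
wrist_force: [1.3, -3.9, 2.3]
width: 0.0475
grip_force: 19.9
```

```bash
cat >> h.py <<'E'
def seelane(name=None,roi=(130,240,160,300)):
    p=np.load("lane.npy");st=monitor.get_state();e=st["ee_pos"];print("tcp lane",W2L(p,*e[:2]).round(4),round(e[2],4),"F",np.round(st["wrist_force"],1),"grip",st["grip_force"],"w",st["width"])
    b=vision.snapshot("side")
    if name: r=roi; cv2.imwrite(f"pics/{name}.png",cv2.resize(b["pixels"][r[0]:r[1],r[2]:r[3]],(700,550)))
    return p,b
E
python3 - <<'E'
from h import *
p,b=seelane("s3"); go([*L2W(p,0,.115),.032],81.24)
E
```

```text
tcp lane [-0.0011 -0.1139] 0.0294 F [ 1.3 -3.9  2.3] grip 19.949874132871628 w 0.04747906486393604
t7.9 dp [-0.13 22.77 -0.23] spin 0.0 j6 -81 curyaw 81.3 w 0.047520710947959434
```

View pics/s3.png

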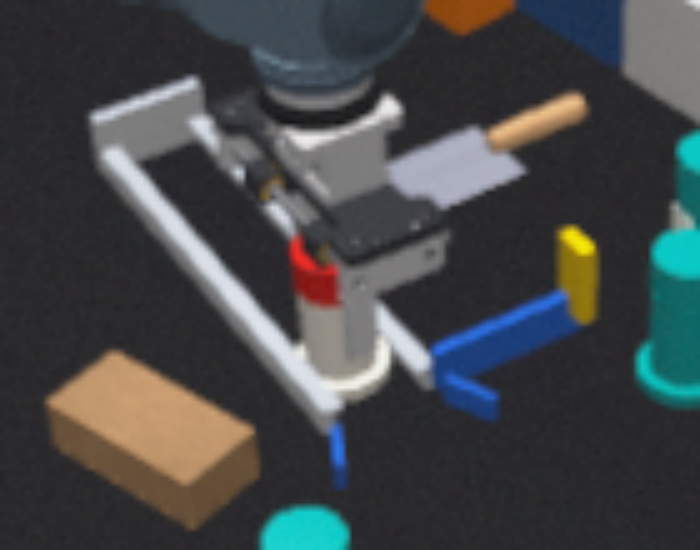

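Call:
step_arm(increments=[{"dp":[-0.1,2,0],"spin":0,"fingers":4},{"dp":[-0.1,4,0],"spin":0,"fingers":4},{"dp":[-0.1,6,0],"spin":0,"fingers":4},{"dp":[-0.1,8,0],"spin":0,"fingers":4},{"dp":[-0.1,10,0],"spin":0,"fingers":4},{"dp":[-0.1,12,0],"spin":0,"fingers":4},{"dp":[-0.1,14,0],"spin":0,"fingers":4},{"dp":[-0.1,16,0],"spin":0,"fingers":4},{"dp":[-0.1,18,0],"spin":0,"fingers":4},{"dp":[-0.1,20,0],"spin":0,"fingers":4},{"dp":[-0.1,21.2,0],"spin":0,"fingers":4},{"dp":[-0.1,21.2,0],"spin":0,"fingers":4}])

```text
time_s: 9.1
ee_pos: [0.5344, 0.3257, 0.0291]
ee_rot: [[-0.988, 0.152, -0.001], [0.152, 0.988, 0.002], [0.001, 0.002, -1.0]]
wrist_force: [0.4, 1.7, 1.0]
width: 0.0478
grip_force: 19.9
```

Call:
step_arm(increments=[{"dp":[0,0,0],"spin":0,"fingers":5.5},{"dp":[0,0,0],"spin":0,"fingers":7},{"dp":[0,0,0],"spin":0,"fingers":7},{"dp":[0,0,0],"spin":0,"fingers":7},{"dp":[0,0,-3],"spin":0,"fingers":7},{"dp":[0,0,-7],"spin":0,"fingers":7},{"dp":[0,0,-11],"spin":0,"fingers":7},{"dp":[0,0,-12],"spin":0,"fingers":7},{"dp":[0,0,-12],"spin":0,"fingers":7}])

```text
time_s: 10.0
ee_pos: [0.5361, 0.3244, 0.1515]
ee_rot: [[-0.988, 0.153, 0.004], [0.153, 0.988, 0.001], [-0.004, 0.002, -1.0]]
wrist_force: [0.3, -0.7, -0.7]
width: 0.0699
grip_force: 0.0
```

Run:
```python
from h import *
p,b=seelane("s4",(120,320,160,420)); a=vision.snapshot("top")
print("red",[W2L(p,*capfit(s,"red",L2W(p,0,.1))[0]).round(4) for s in(b,)])
for c,x in(("blue",(.6346,-.2792)),("purple",(.4776,-.3944))):print(c,capfit(a,c,x),capfit(b,c,x))
go([.6346,-.2792,.15],81.24)
```

```text
tcp lane [0.0011 0.0977] 0.1515 F [ 0.3 -0.7 -0.7] grip 0.0 w 0.0699305896769559
red [array([0.0015, 0.1015])]
blue (array([ 0.6383, -0.2829]), np.float64(0.07), np.float64(313.0)) (array([ 0.6443, -0.2795]), np.float64(0.06), np.float64(304.0))
purple (array([ 0.4796, -0.3972]), np.float64(0.08), np.float64(318.0)) (array([ 0.4847, -0.3939]), np.float64(0.07), np.float64(364.0))
t10.1 dp [-19.14 -58.04  -0.21] spin -0.0 j6 -60 curyaw 81.2 w 0.07006357732124469
```

View pics/s4.png

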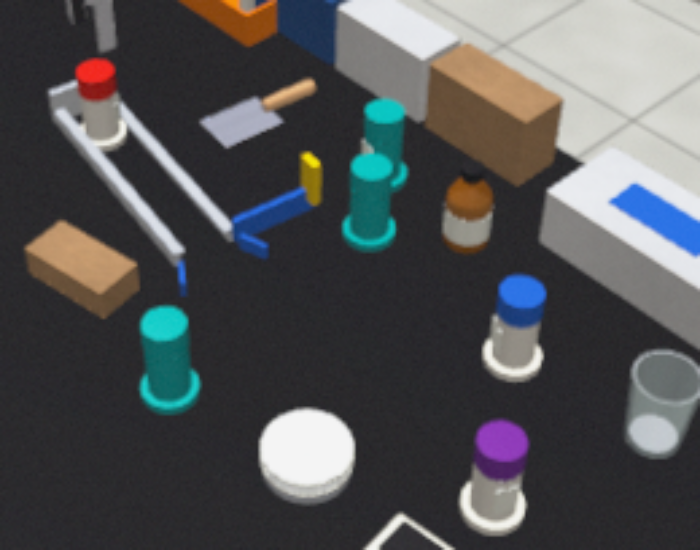

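Call:
step_arm(increments=[{"dp":[-19.7,-58.3,0],"spin":0,"fingers":8},{"dp":[-19.7,-58.3,0],"spin":0,"fingers":8},{"dp":[-19.7,-58.3,0],"spin":0,"fingers":8},{"dp":[-19.7,-58.3,0],"spin":0,"fingers":8},{"dp":[-19.7,-58.3,0],"spin":0,"fingers":8},{"dp":[-19.7,-58.3,0],"spin":0,"fingers":8},{"dp":[-19.7,-58.3,0],"spin":0,"fingers":8},{"dp":[-19.7,-58.3,0],"spin":0,"fingers":8},{"dp":[-19.7,-58.3,0],"spin":0,"fingers":8},{"dp":[-19.7,-58.3,0],"spin":0,"fingers":8},{"dp":[-19.7,-58.3,0],"spin":0,"fingers":8},{"dp":[-19.7,-58.3,0],"spin":0,"fingers":8}])

```text
time_s: 11.3
ee_pos: [0.6367, -0.2682, 0.1459]
ee_rot: [[-0.988, 0.153, -0.004], [0.153, 0.988, 0.003], [0.005, 0.002, -1.0]]
wrist_force: [0.6, 0.8, -0.2]
width: 0.0801
grip_force: 0.0
```

Run:
```python
from h import *
p,b=seelane();print(capfit(b,"blue",(.64,-.28)))
go([.641,-.281,.03],81.24)
```

```text
tcp lane [ 0.1908 -0.4726] 0.1459 F [ 0.6  0.8 -0.2] grip 0.0 w 0.08013094405040842
(array([ 0.6441, -0.2794]), np.float64(0.07), np.float64(297.0))
t11.3 dp [-0.51 -0.41 11.61] spin -0.05 j6 -114 curyaw 80.9 w 0.07981784035158848
```

Call:
step_arm(increments=[{"dp":[-0.4,-0.4,2],"spin":0,"fingers":8},{"dp":[-0.4,-0.4,3],"spin":0,"fingers":8},{"dp":[-0.4,-0.4,3],"spin":0,"fingers":8},{"dp":[-0.4,-0.4,3],"spin":0,"fingers":8}])

```text
time_s: 11.75
ee_pos: [0.6409, -0.2703, 0.1182]
ee_rot: [[-0.988, 0.151, -0.002], [0.151, 0.988, 0.001], [0.002, 0.001, -1.0]]
wrist_force: [0.3, 0.5, -0.5]
width: 0.0802
grip_force: 0.0
```

Run:
```python
from h import *
go([.641,-.281,.03],81.24)
```

```text
t11.8 dp [-0.19 -1.06  8.82] spin 0.01 j6 -113 curyaw 81.3 w 0.08023890870056617
```

Call:
step_arm(increments=[{"dp":[-0.2,-1.1,0],"spin":0,"fingers":8},{"dp":[-0.2,-1.1,3],"spin":0,"fingers":8},{"dp":[-0.2,-1.1,6],"spin":0,"fingers":8},{"dp":[-0.2,-1.1,8.7],"spin":0,"fingers":8},{"dp":[-0.2,-1.1,8.7],"spin":0,"fingers":6},{"dp":[-0.2,-1.1,8.7],"spin":0,"fingers":4},{"dp":[-0.2,-1.1,8.7],"spin":0,"fingers":4},{"dp":[-0.2,-1.1,8.7],"spin":0,"fingers":4},{"dp":[-0.2,-1.1,8.7],"spin":0,"fingers":4},{"dp":[-0.2,-1.1,8.7],"spin":0,"fingers":4}])

```text
time_s: 12.75
ee_pos: [0.6432, -0.283, 0.0346]
ee_rot: [[-0.988, 0.152, 0.003], [0.152, 0.988, -0.001], [-0.003, -0.001, -1.0]]
wrist_force: [1.2, 3.2, 6.8]
width: 0.0478
grip_force: 20.0
```

Run:
```python
from h import *
p,b=seelane()
go([*L2W(p,0,-.235),.031],81.24)
```

```text
tcp lane [ 0.1994 -0.4863] 0.0346 F [1.2 3.2 6.8] grip 20.000115931034088 w 0.047818537287247186
t12.8 dp [19.94 25.13  0.28] spin 0.0 j6 -114 curyaw 81.3 w 0.04786792173837306
```

Call:
step_arm(increments=[{"dp":[0,0,-1],"spin":0,"fingers":4},{"dp":[2,2.5,-1],"spin":0,"fingers":4},{"dp":[5,6.3,-1],"spin":0,"fingers":4},{"dp":[8,10.1,-1],"spin":0,"fingers":4},{"dp":[11,13.9,-1],"spin":0,"fingers":4},{"dp":[14,17.7,-1],"spin":0,"fingers":4},{"dp":[17,21.5,-1],"spin":0,"fingers":4},{"dp":[19.9,25.1,-1],"spin":0,"fingers":4},{"dp":[19.9,25.1,-1],"spin":0,"fingers":4},{"dp":[19.9,25.1,-0.5],"spin":0,"fingers":4},{"dp":[19.9,25.1,0],"spin":0,"fingers":4},{"dp":[19.9,25.1,0.1],"spin":0,"fingers":4}])

```text
time_s: 14.0
ee_pos: [0.4853, -0.0049, 0.0336]
ee_rot: [[-0.988, 0.154, 0.001], [0.154, 0.988, 0.001], [-0.001, 0.001, -1.0]]
wrist_force: [-7.4, 6.6, 20.1]
width: 0.0476
grip_force: 20.0
```

```bash
cat >> h.py <<'E'
def footbox(b,lx,ly,p):
    "white foot extent in the side view vs predicted"
    h=draw(b,pot(L2W(p,lx,ly))); ys,xs=np.nonzero(h>.5); r=ys.max()-5
    im=np.array(b["pixels"]).astype(int); row=im[r-2:r+3].min(axis=2).max(axis=0)
    w=np.nonzero(row[xs.min()-12:xs.max()+13]>120)[0]+xs.min()-12
    col=im[:,int(xs.mean())].min(axis=1); c=np.nonzero(col[r-8:r+15]>120)[0]+r-8
    print("foot pred",xs.min(),xs.max(),ys.max(),"seen",w.min(),w.max(),c.max())
E
python3 - <<'E'
from h import *
p,b=seelane(); footbox(b,0,-.235,p)
go([*L2W(p,0,-.235),.031],81.24)
E
```

```text
tcp lane [ 0.0011 -0.2355] 0.0336 F [-7.4  6.6 20.1] grip 20.001332759857178 w 0.04760067197737939
foot pred 237 257 233 seen 236 256 232
t14.1 dp [0.11 0.04 0.27] spin -0.02 j6 -95 curyaw 81.1 w 0.047586738651994705
```

Call:
step_arm(increments=[{"dp":[0.1,0.5,-0.15],"spin":0,"fingers":4},{"dp":[0.1,1.5,-0.15],"spin":0,"fingers":4},{"dp":[0.1,2.5,-0.15],"spin":0,"fingers":4},{"dp":[0.1,3.5,-0.15],"spin":0,"fingers":4},{"dp":[0.1,4.5,-0.15],"spin":0,"fingers":4},{"dp":[0.1,5.5,-0.15],"spin":0,"fingers":4},{"dp":[0.1,6.5,-0.15],"spin":0,"fingers":4},{"dp":[0.1,7.5,-0.15],"spin":0,"fingers":4},{"dp":[0.1,8.5,-0.15],"spin":0,"fingers":4},{"dp":[0.1,9.5,-0.15],"spin":0,"fingers":4},{"dp":[0.1,10.5,-0.15],"spin":0,"fingers":4},{"dp":[0.1,12,-0.15],"spin":0,"fingers":4}])

```text
time_s: 15.25
ee_pos: [0.5026, 0.1144, 0.0339]
ee_rot: [[-0.988, 0.151, 0.004], [0.151, 0.988, -0.002], [-0.004, -0.001, -1.0]]
wrist_force: [3.7, -2.5, 0.2]
width: 0.0478
grip_force: 20.0
```

Run:
```python
from h import *
p,b=seelane("s5"); go([*L2W(p,0,.02),.032],81.24)
```

```text
tcp lane [-0.     -0.1149] 0.0339 F [ 3.7 -2.5  0.2] grip 20.017093420028687 w 0.04776531002389095
t15.3 dp [-0.04 13.28  0.19] spin 0.01 j6 -81 curyaw 81.3 w 0.04762732282404746
```

View pics/s5.png

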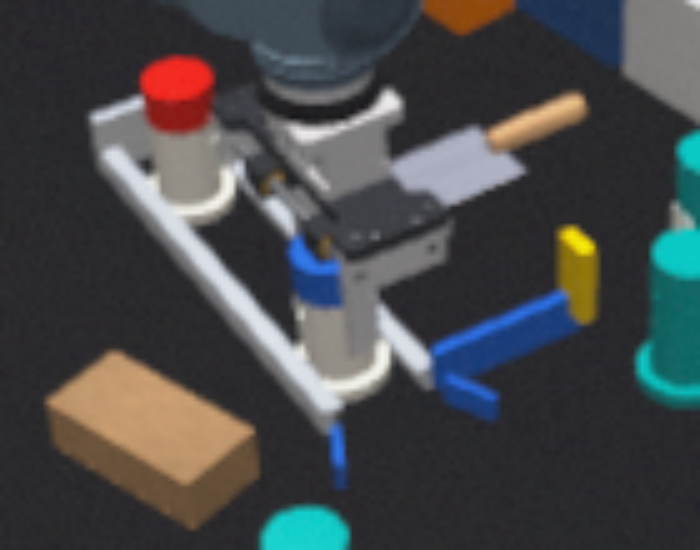

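Blue is inside the lane behind red. I push it on to y≈+0.02 and release.

Call:
step_arm(increments=[{"dp":[0,2,0],"spin":0,"fingers":4},{"dp":[0,4,0],"spin":0,"fingers":4},{"dp":[0,6,0],"spin":0,"fingers":4},{"dp":[0,8,0],"spin":0,"fingers":4},{"dp":[0,10,0],"spin":0,"fingers":4},{"dp":[0,12,0],"spin":0,"fingers":4},{"dp":[0,13.2,0],"spin":0,"fingers":4},{"dp":[0,13.2,0],"spin":0,"fingers":4}])

```text
time_s: 16.1
ee_pos: [0.522, 0.2468, 0.0336]
ee_rot: [[-0.989, 0.151, 0.003], [0.151, 0.989, 0.002], [-0.003, 0.002, -1.0]]
wrist_force: [4.7, 0.4, 4.0]
width: 0.0478
grip_force: 20.0
```

Call:
step_arm(increments=[{"dp":[0,0,0],"spin":0,"fingers":5.5},{"dp":[0,0,0],"spin":0,"fingers":6.5},{"dp":[0,0,0],"spin":0,"fingers":6.5},{"dp":[0,0,0],"spin":0,"fingers":6.5},{"dp":[0,0,-3],"spin":0,"fingers":6.5},{"dp":[0,0,-7],"spin":0,"fingers":6.5},{"dp":[0,0,-11],"spin":0,"fingers":6.5},{"dp":[0,0,-12],"spin":0,"fingers":6.5},{"dp":[0,0,-12],"spin":0,"fingers":6.5}])

```text
time_s: 17.0
ee_pos: [0.5217, 0.2451, 0.1547]
ee_rot: [[-0.988, 0.152, 0.003], [0.152, 0.988, 0.001], [-0.003, 0.001, -1.0]]
wrist_force: [-0.1, 0.5, -1.2]
width: 0.0651
grip_force: 0.0
```

Run:
```python
from h import *
p,b=seelane();a=vision.snapshot("top")
print("red",W2L(p,*capfit(b,"red",L2W(p,0,.1))[0]).round(4),"blue",W2L(p,*capfit(b,"blue",L2W(p,0,.02))[0]).round(4))
x=(.482,-.3955);print(capfit(a,"purple",x),capfit(b,"purple",x))
go([*x,.15],81.24)
```

```text
tcp lane [-0.001   0.0172] 0.1547 F [-0.1  0.5 -1.2] grip 0.0 w 0.06507748103969833
red [0.0019 0.1023] blue [0.0017 0.021 ]
(array([ 0.4793, -0.3973]), np.float64(0.08), np.float64(321.0)) (array([ 0.4852, -0.3934]), np.float64(0.07), np.float64(365.0))
t17.1 dp [ -6.04 -63.83   0.16] spin -0.0 j6 -67 curyaw 81.2 w 0.06501601784703254
```

Call:
step_arm(increments=[{"dp":[-6,-63.8,0],"spin":0,"fingers":8},{"dp":[-6,-63.8,0],"spin":0,"fingers":8},{"dp":[-6,-63.8,0],"spin":0,"fingers":8},{"dp":[-6,-63.8,0],"spin":0,"fingers":8},{"dp":[-6,-63.8,0],"spin":0,"fingers":8},{"dp":[-6,-63.8,0],"spin":0,"fingers":8},{"dp":[-6,-63.8,0],"spin":0,"fingers":8},{"dp":[-6,-63.8,0],"spin":0,"fingers":8},{"dp":[-6,-63.8,0],"spin":0,"fingers":8},{"dp":[-6,-63.8,0],"spin":0,"fingers":8},{"dp":[-6,-63.8,0],"spin":0,"fingers":8},{"dp":[-6,-63.8,0],"spin":0,"fingers":8}])

```text
time_s: 18.3
ee_pos: [0.4836, -0.3549, 0.1498]
ee_rot: [[-0.988, 0.153, -0.003], [0.153, 0.988, 0.004], [0.004, 0.003, -1.0]]
wrist_force: [0.6, 0.5, 0.4]
width: 0.0801
grip_force: 0.0
```

Run:
```python
from h import *
vision.snapshot("top");vision.snapshot("top");x=(.482,-.3955);go([*x,.12],81.24)
```

```text
t18.4 dp [-0.48 -3.69  3.  ] spin -0.06 j6 -128 curyaw 80.9 w 0.07967216593728708
```

Call:
step_arm(increments=[{"dp":[-0.5,-3.7,0],"spin":-0.06,"fingers":8},{"dp":[-0.5,-3.7,2],"spin":-0.06,"fingers":8},{"dp":[-0.5,-3.7,3],"spin":-0.06,"fingers":8},{"dp":[-0.5,-3.7,3],"spin":-0.06,"fingers":8},{"dp":[-0.5,-3.7,3],"spin":-0.06,"fingers":8}])

```text
time_s: 18.9
ee_pos: [0.4844, -0.39, 0.122]
ee_rot: [[-0.989, 0.145, -0.001], [0.145, 0.989, 0.002], [0.002, 0.002, -1.0]]
wrist_force: [0.3, 0.7, 0.4]
width: 0.0798
grip_force: 0.0
```

Run:
```python
from h import *
x=(.482,-.3955);go([*x,.034],81.24)
b=vision.snapshot("side");print(capfit(b,"purple",x))
```

```text
t18.9 dp [ 0.15 -0.59  8.79] spin 0.07 j6 -131 curyaw 81.7 w 0.07977063618545735
(array([ 0.4844, -0.3936]), np.float64(0.08), np.float64(356.0))
```

Call:
step_arm(increments=[{"dp":[0.1,-0.5,0],"spin":0.05,"fingers":8},{"dp":[0.1,-0.5,3],"spin":0.05,"fingers":8},{"dp":[0.1,-0.5,6],"spin":0.05,"fingers":8},{"dp":[0.1,-0.5,8.8],"spin":0.05,"fingers":8},{"dp":[0.1,-0.5,8.8],"spin":0.05,"fingers":6},{"dp":[0.1,-0.5,8.8],"spin":0.05,"fingers":4},{"dp":[0.1,-0.5,8.8],"spin":0.05,"fingers":4},{"dp":[0.1,-0.5,8.8],"spin":0.05,"fingers":4},{"dp":[0.1,-0.5,8.8],"spin":0.05,"fingers":4},{"dp":[0.1,-0.5,8.8],"spin":0.05,"fingers":4}])

```text
time_s: 19.95
ee_pos: [0.4839, -0.3968, 0.0368]
ee_rot: [[-0.989, 0.151, 0.002], [0.151, 0.989, -0.002], [-0.002, -0.001, -1.0]]
wrist_force: [1.3, 2.1, 6.4]
width: 0.048
grip_force: 20.0
```

Run:
```python
from h import *
p,b=seelane()
go([*L2W(p,0,-.235),.033],81.24)
```

```text
tcp lane [ 0.0594 -0.6229] 0.0368 F [1.3 2.1 6.4] grip 20.000129342079163 w 0.04799465463653744
t20.0 dp [ 5.9  38.8   0.32] spin 0.01 j6 -131 curyaw 81.3 w 0.04807763094866681
```

Call:
step_arm(increments=[{"dp":[0,0,-1],"spin":0,"fingers":4},{"dp":[0.3,2,-1],"spin":0,"fingers":4},{"dp":[0.9,6,-1],"spin":0,"fingers":4},{"dp":[1.5,10,-1],"spin":0,"fingers":4},{"dp":[2.1,14,-1],"spin":0,"fingers":4},{"dp":[2.8,18.5,-1],"spin":0,"fingers":4},{"dp":[3.5,23,-1],"spin":0,"fingers":4},{"dp":[4.2,27.5,-1],"spin":0,"fingers":4},{"dp":[4.9,32,-1],"spin":0,"fingers":4},{"dp":[5.5,36,-1],"spin":0,"fingers":4},{"dp":[5.9,38.8,-1],"spin":0,"fingers":4},{"dp":[5.9,38.8,-1],"spin":0,"fingers":4}])

```text
time_s: 21.2
ee_pos: [0.4821, -0.0009, 0.0446]
ee_rot: [[-0.989, 0.147, -0.001], [0.147, 0.989, 0.001], [0.001, 0.0, -1.0]]
wrist_force: [-0.1, -0.1, -3.2]
width: 0.0478
grip_force: 20.0
```

Call:
step_arm(increments=[{"dp":[0,0,0.5],"spin":0,"fingers":4},{"dp":[0,0,1.0],"spin":0,"fingers":4},{"dp":[0,0,1.0],"spin":0,"fingers":4},{"dp":[0,0,1.0],"spin":0,"fingers":4}])

```text
time_s: 21.6
ee_pos: [0.4844, -0.0043, 0.036]
ee_rot: [[-0.988, 0.154, 0.001], [0.154, 0.988, 0.001], [-0.001, 0.002, -1.0]]
wrist_force: [-1.2, 5.5, 6.3]
width: 0.0478
grip_force: 20.0
```

Run:
```python
from h import *
p,b=seelane(); footbox(b,0,-.235,p)
go([*L2W(p,0,-.235),.034],81.24)
print("red",W2L(p,*capfit(b,"red",L2W(p,0,.1))[0]).round(4),"blue",W2L(p,*capfit(b,"blue",L2W(p,0,.02))[0]).round(4))
```

```text
tcp lane [ 0.    -0.235] 0.036 F [-1.2  5.5  6.3] grip 20.00049501657486 w 0.04775104824838848
foot pred 237 257 233 seen 237 256 232
t21.6 dp [0.  0.  0.2] spin -0.01 j6 -95 curyaw 81.2 w 0.04751088562991783
red [-1.000e-04  1.002e-01] blue [0.0024 0.0218]
```

Call:
step_arm(increments=[{"dp":[0,0.5,-0.1],"spin":0,"fingers":4},{"dp":[0,1.5,-0.1],"spin":0,"fingers":4},{"dp":[0,2.5,-0.1],"spin":0,"fingers":4},{"dp":[0,3.5,-0.1],"spin":0,"fingers":4},{"dp":[0,4.5,-0.1],"spin":0,"fingers":4},{"dp":[0,5.5,-0.1],"spin":0,"fingers":4},{"dp":[0,6.5,-0.1],"spin":0,"fingers":4},{"dp":[0,7.5,-0.1],"spin":0,"fingers":4},{"dp":[0,8.5,-0.1],"spin":0,"fingers":4},{"dp":[0,9.5,-0.1],"spin":0,"fingers":4},{"dp":[0,10.5,-0.1],"spin":0,"fingers":4},{"dp":[0,12,-0.1],"spin":0,"fingers":4}])

```text
time_s: 22.85
ee_pos: [0.5026, 0.115, 0.0366]
ee_rot: [[-0.989, 0.151, 0.002], [0.151, 0.989, -0.001], [-0.002, -0.001, -1.0]]
wrist_force: [3.7, -4.7, 1.0]
width: 0.0478
grip_force: 20.0
```

Run:
```python
from h import *
p,b=seelane(); go([*L2W(p,0,-.06),.034],81.24)
```

```text
tcp lane [-1.000e-04 -1.143e-01] 0.0366 F [ 3.7 -4.7  1. ] grip 20.000535249710083 w 0.04776178554405013
t22.9 dp [-0.03  5.21  0.28] spin 0.02 j6 -81 curyaw 81.3 w 0.047871135667260034
```

Call:
step_arm(increments=[{"dp":[0,1.5,0],"spin":0,"fingers":4},{"dp":[0,3,0],"spin":0,"fingers":4},{"dp":[0,4.5,0],"spin":0,"fingers":4},{"dp":[0,5.4,0],"spin":0,"fingers":4},{"dp":[0,5.4,0],"spin":0,"fingers":4},{"dp":[0,5.4,0],"spin":0,"fingers":5.5},{"dp":[0,5.4,0],"spin":0,"fingers":6.5},{"dp":[0,5.4,0],"spin":0,"fingers":6.5},{"dp":[0,5.4,0],"spin":0,"fingers":6.5}])

```text
time_s: 23.8
ee_pos: [0.5088, 0.1681, 0.0355]
ee_rot: [[-0.988, 0.152, -0.002], [0.152, 0.988, 0.0], [0.002, -0.0, -1.0]]
wrist_force: [-0.2, 0.0, 0.0]
width: 0.0646
grip_force: 0.0
```

Call:
step_arm(increments=[{"dp":[0,0,-3],"spin":0,"fingers":6.5},{"dp":[0,0,-7],"spin":0,"fingers":6.5},{"dp":[0,0,-11],"spin":0,"fingers":6.5},{"dp":[0,0,-12],"spin":0,"fingers":4},{"dp":[0,0,-12],"spin":0,"fingers":2},{"dp":[0,0,-12],"spin":0,"fingers":0.5}])

```text
time_s: 24.4
ee_pos: [0.5084, 0.1681, 0.1542]
ee_rot: [[-0.988, 0.151, -0.003], [0.151, 0.988, -0.0], [0.003, -0.001, -1.0]]
wrist_force: [-0.5, -0.9, -0.3]
width: 0.0441
grip_force: 0.0
```

Run:
```python
from h import *
p,b=seelane("s6")
for c,y in(("red",.1),("blue",.02),("purple",-.06)): print(c,W2L(p,*capfit(b,c,L2W(p,0,y))[0]).round(4))
go([*L2W(p,.185,-.168),.15],81.24)
```

```text
tcp lane [-0.0024 -0.0609] 0.1542 F [-0.5 -0.9 -0.3] grip 0.0 w 0.04414633169664618
red [0.0019 0.1023]
blue [0.0017 0.0222]
purple [ 0.0026 -0.0561]
t24.4 dp [-18.77 -10.72   0.3 ] spin 0.01 j6 -75 curyaw 81.3 w 0.04055964015967087
```

View pics/s6.png

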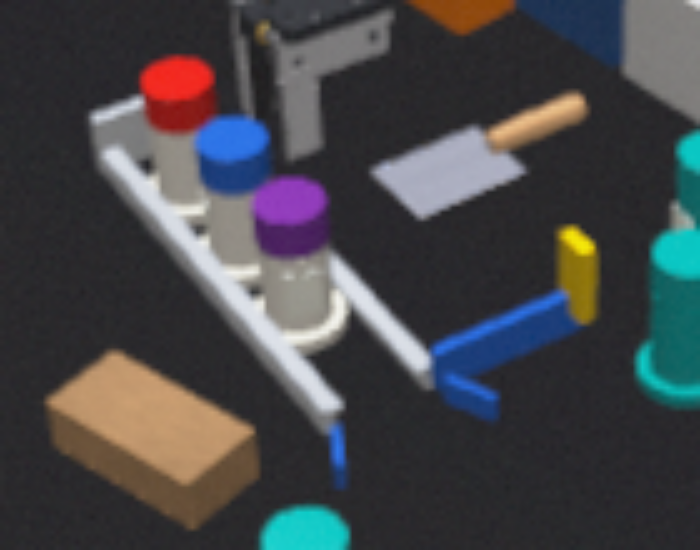

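Call:
step_arm(increments=[{"dp":[-5,0,0],"spin":0,"fingers":0},{"dp":[-10,-4,0],"spin":0,"fingers":0},{"dp":[-14,-7,0],"spin":0,"fingers":0},{"dp":[-18.2,-10.8,0],"spin":0,"fingers":0},{"dp":[-18.2,-10.8,0],"spin":0,"fingers":0},{"dp":[-18.2,-10.8,0],"spin":0,"fingers":0},{"dp":[-18.2,-10.8,0],"spin":0,"fingers":0}])

```text
time_s: 25.15
ee_pos: [0.6718, 0.0342, 0.1535]
ee_rot: [[-0.988, 0.152, -0.004], [0.152, 0.988, 0.001], [0.004, 0.0, -1.0]]
wrist_force: [0.6, 0.2, 0.2]
width: 0.0001
grip_force: 0.0
```

Run:
```python
from h import *
p,b=seelane("s7"); go([*L2W(p,.18,-.168),.055],81.24)
s=vision.snapshot("top")
for s in(b,s):
    hsv=cv2.cvtColor(s["pixels"],cv2.COLOR_BGR2HSV)
    for n,c in(("turq",(90,10)),):
        m=((hsv[...,1]>120)&(abs(hsv[...,0].astype(int)-c[0])<=c[1])&(draw(s,[box(p,.1,.26,-.32,-.17,0,.11)])>0)).astype(float)
        q,e=fit([(s,m)],pot,L2W(p,.174,-.237),[.01,.01]);print("turq",W2L(p,*q).round(3),round(e,2),m.sum())
```

```text
tcp lane [ 0.1794 -0.1684] 0.1535 F [0.6 0.2 0.2] grip 0.0 w 0.00013722327447305145
t25.2 dp [-0.11 -0.03  9.9 ] spin 0.02 j6 -88 curyaw 81.3 w 0.00041531135627254626
turq [ 0.183 -0.239] 0.36 870.0
turq [ 0.177 -0.241] 0.16 460.0
```

View pics/s7.png

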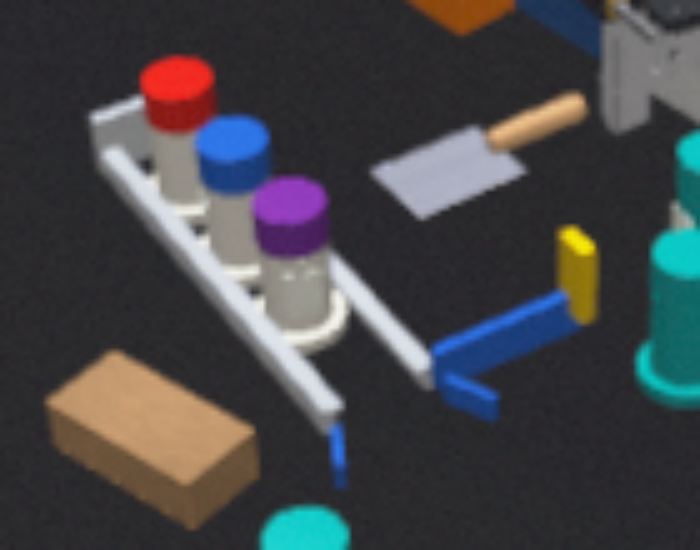

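Call:
step_arm(increments=[{"dp":[0.3,0,4],"spin":0,"fingers":0},{"dp":[0.3,0,8],"spin":0,"fingers":0},{"dp":[0.3,0,9.8],"spin":0,"fingers":0},{"dp":[0.3,0,9.8],"spin":0,"fingers":0},{"dp":[1.5,0,9.8],"spin":0,"fingers":0},{"dp":[2.5,0,9.8],"spin":0,"fingers":0},{"dp":[3.5,0,9.8],"spin":0,"fingers":0},{"dp":[4.5,0,9.8],"spin":0,"fingers":0},{"dp":[5.5,0,9.8],"spin":0,"fingers":0},{"dp":[6.5,0,9.8],"spin":0,"fingers":0},{"dp":[7.5,0,9.8],"spin":0,"fingers":0},{"dp":[8.2,0,9.8],"spin":0,"fingers":0}])

```text
time_s: 26.45
ee_pos: [0.5911, 0.0465, 0.0579]
ee_rot: [[-0.989, 0.151, -0.0], [0.151, 0.989, -0.0], [0.0, -0.0, -1.0]]
wrist_force: [2.8, -0.9, 1.5]
width: 0.0007
grip_force: 0.8
```

```bash
cat >> h.py <<'E'
def tab(s,p,x0):
    hsv=cv2.cvtColor(s["pixels"],cv2.COLOR_BGR2HSV)
    m=((abs(hsv[...,0].astype(int)-27)<8)&(hsv[...,1]>120)&(draw(s,[box(p,.04,.2,-.2,-.13,0,.09)])>0)).astype(float)
    q,e=fit([(s,m)],lambda g:[box(p,g[0]-.006,g[0]+.006,-.182,-.154,.035,.08)],[x0],[.01]);return q.round(4),round(e,2),m.sum()
E
python3 - <<'E'
from h import *
p,b=seelane(); print(tab(b,p,.085))
go([*L2W(p,.086,-.168),.055],81.24)
E
```

```text
tcp lane [ 0.0978 -0.1685] 0.0579 F [ 2.8 -0.9  1.5] grip 0.8430261723697186 w 0.000705961092563157
(array([0.0838]), np.float64(0.17), np.float64(122.0))
t26.5 dp [1.08 0.05 0.26] spin 0.01 j6 -88 curyaw 81.3 w 0.0001355338090762002
```

Call:
step_arm(increments=[{"dp":[0.4,0,0],"spin":0,"fingers":0},{"dp":[0.7,0,0],"spin":0,"fingers":0},{"dp":[0.9,0,0],"spin":0,"fingers":0},{"dp":[1.1,0,0],"spin":0,"fingers":0},{"dp":[1.2,0,0],"spin":0,"fingers":0},{"dp":[1.2,0,0],"spin":0,"fingers":0}])

```text
time_s: 27.1
ee_pos: [0.5819, 0.0479, 0.058]
ee_rot: [[-0.988, 0.151, 0.005], [0.151, 0.988, -0.0], [-0.005, 0.0, -1.0]]
wrist_force: [8.3, -1.6, -6.3]
width: 0.0004
grip_force: 3.9
```

Run:
```python
from h import *
p,b=seelane(); print(tab(b,p,.075))
```

```text
tcp lane [ 0.0885 -0.1685] 0.058 F [ 8.3 -1.6 -6.3] grip 3.859643116593361 w 0.0004199044129981782
(array([0.0753]), np.float64(0.21), np.float64(127.0))
```

Call:
step_arm(increments=[{"dp":[0.2,0,0],"spin":0,"fingers":0},{"dp":[0.3,0,0],"spin":0,"fingers":0},{"dp":[0.3,0,0],"spin":0,"fingers":0},{"dp":[0.3,0,0],"spin":0,"fingers":0}])

```text
time_s: 27.55
ee_pos: [0.5818, 0.0479, 0.0583]
ee_rot: [[-0.988, 0.152, 0.012], [0.152, 0.988, -0.001], [-0.012, 0.001, -1.0]]
wrist_force: [17.2, -1.4, -14.2]
width: 0.0008
grip_force: 8.5
```

Call:
step_arm(increments=[{"dp":[-1,0,0],"spin":0,"fingers":0},{"dp":[-2,0,0],"spin":0,"fingers":0},{"dp":[-2,0,-4],"spin":0,"fingers":0},{"dp":[-2,0,-9],"spin":0,"fingers":2},{"dp":[-2,0,-10],"spin":0,"fingers":5},{"dp":[-2,0,-10],"spin":0,"fingers":6.6},{"dp":[-2,0,-10],"spin":0,"fingers":6.6}])

```text
time_s: 28.25
ee_pos: [0.5961, 0.0457, 0.1565]
ee_rot: [[-0.989, 0.151, -0.003], [0.151, 0.989, 0.0], [0.003, -0.0, -1.0]]
wrist_force: [-0.1, 0.0, -0.5]
width: 0.0289
grip_force: 0.0
```

Run:
```python
from h import *
p,b=seelane(); print(tab(b,p,.075))
vs=[b,vision.snapshot("top")]
for c,y in(("red",.1),("blue",.02),("purple",-.06)): print(c,[W2L(p,*capfit(s,c,L2W(p,0,y))[0]).round(4) for s in vs])
go([*L2W(p,0,.021),.15],81.24)
```

```text
tcp lane [ 0.1029 -0.1685] 0.1565 F [-0.1  0.  -0.5] grip 0.0 w 0.02888347012096596
(array([0.0762]), np.float64(0.19), np.float64(133.0))
red [array([0.0015, 0.1016]), array([-0.004 ,  0.0978])]
blue [array([0.0024, 0.0218]), array([-0.003 ,  0.0193])]
purple [array([ 0.0026, -0.0562]), array([-0.0021, -0.0483])]
t28.4 dp [10.2  18.97  0.58] spin 0.01 j6 -88 curyaw 81.3 w 0.037213019376410625
```

Call:
step_arm(increments=[{"dp":[3,4,0],"spin":0,"fingers":6.2},{"dp":[5,8,0],"spin":0,"fingers":6.2},{"dp":[8,12,0],"spin":0,"fingers":6.2},{"dp":[10.2,16,0],"spin":0,"fingers":6.2},{"dp":[10.2,18.9,0],"spin":0,"fingers":6.2},{"dp":[10.2,18.9,2],"spin":0,"fingers":6.2},{"dp":[10.2,18.9,2],"spin":0,"fingers":6.2},{"dp":[10.2,18.9,2],"spin":0,"fingers":6.2}])

```text
time_s: 29.15
ee_pos: [0.5237, 0.2474, 0.1363]
ee_rot: [[-0.988, 0.151, -0.004], [0.151, 0.988, -0.001], [0.003, -0.002, -1.0]]
wrist_force: [0.0, -0.3, 0.3]
width: 0.0622
grip_force: 0.0
```

Run:
```python
from h import *
p=np.load("lane.npy");go([*L2W(p,0,.0205),.07],81.24);print(monitor.get_state()["wrist_force"])
```

```text
t29.1 dp [0.03 0.08 6.63] spin 0.01 j6 -67 curyaw 81.3 w 0.06217430795694643
[ 0.02789098 -0.31533535  0.3103019 ]
```

Call:
step_arm(increments=[{"dp":[0,0.1,2.5],"spin":0,"fingers":6.2},{"dp":[0,0.1,5],"spin":0,"fingers":6.2},{"dp":[0,0.1,6.6],"spin":0,"fingers":6.2},{"dp":[0,0.1,6.6],"spin":0,"fingers":6.2},{"dp":[0,0.1,6.6],"spin":0,"fingers":5.2},{"dp":[0,0.1,6.6],"spin":0,"fingers":4.5},{"dp":[0,0.1,6.6],"spin":0,"fingers":4.3},{"dp":[0,0.1,6.6],"spin":0,"fingers":4.3},{"dp":[0,0.1,6.6],"spin":0,"fingers":4.3}], grip_force=35)

```text
time_s: 30.05
ee_pos: [0.526, 0.2488, 0.0734]
ee_rot: [[-0.989, 0.151, 0.002], [0.151, 0.989, -0.0], [-0.002, 0.0, -1.0]]
wrist_force: [-0.6, -3.3, 5.1]
width: 0.0476
grip_force: 35.0
```

Call:
step_arm(increments=[{"dp":[0,0,-0.1],"spin":0,"fingers":4.3},{"dp":[0,0,-0.2],"spin":0,"fingers":4.3},{"dp":[0,0,-0.3],"spin":0,"fingers":4.3},{"dp":[0,0,-0.4],"spin":0,"fingers":4.3},{"dp":[0,0,-0.4],"spin":0,"fingers":4.3}])

```text
time_s: 30.55
ee_pos: [0.5247, 0.249, 0.0756]
ee_rot: [[-0.988, 0.151, -0.0], [0.151, 0.988, 0.0], [0.0, 0.0, -1.0]]
wrist_force: [1.6, -0.6, -3.0]
width: 0.0477
grip_force: 35.0
```

Call:
step_arm(increments=[{"dp":[0,0,-0.1],"spin":0,"fingers":4.3},{"dp":[0,0,-0.2],"spin":0,"fingers":4.3},{"dp":[0,0,-0.3],"spin":0,"fingers":4.3},{"dp":[0,0,-0.3],"spin":0,"fingers":4.3},{"dp":[0,0,-0.3],"spin":0,"fingers":4.3}])

```text
time_s: 31.05
ee_pos: [0.5248, 0.2488, 0.0788]
ee_rot: [[-0.988, 0.151, -0.0], [0.151, 0.988, -0.0], [0.0, -0.0, -1.0]]
wrist_force: [1.1, -0.4, -3.0]
width: 0.0477
grip_force: 35.0
```

Run:
```python
from h import *
p,b=seelane("s8",(130,185,175,245));
```

```text
tcp lane [0.0014 0.0213] 0.0788 F [ 1.1 -0.4 -3. ] grip 34.99841272830963 w 0.04768606584829776
```

View pics/s8.png

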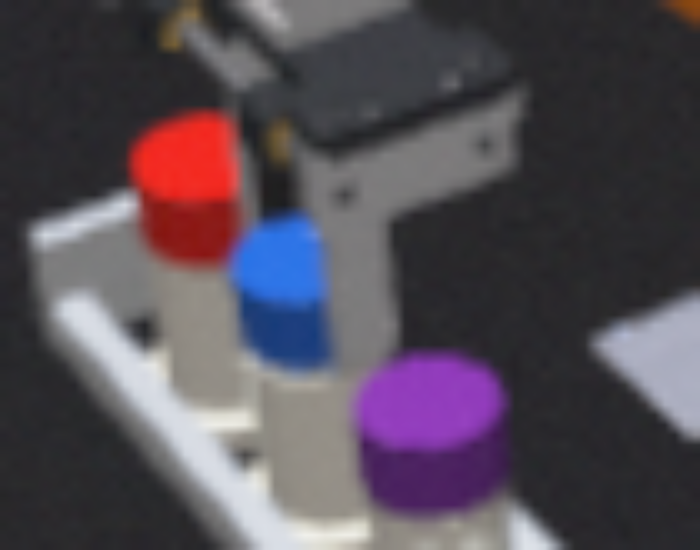

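Blue is gripped and rising freely inside its lip clearance, at about 3 N (its own weight). I continue in small increments.

Call:
step_arm(increments=[{"dp":[0,0,-0.1],"spin":0,"fingers":4.3},{"dp":[0,0,-0.2],"spin":0,"fingers":4.3},{"dp":[0,0,-0.3],"spin":0,"fingers":4.3},{"dp":[0,0,-0.3],"spin":0,"fingers":4.3},{"dp":[0,0,-0.3],"spin":0,"fingers":4.3}])

```text
time_s: 31.6
ee_pos: [0.5248, 0.2488, 0.0817]
ee_rot: [[-0.989, 0.151, -0.0], [0.151, 0.989, -0.0], [0.0, -0.0, -1.0]]
wrist_force: [1.6, -0.4, -5.8]
width: 0.0479
grip_force: 35.0
```

Call:
step_arm(increments=[{"dp":[0,0,-0.1],"spin":0,"fingers":4.3},{"dp":[0,0,-0.2],"spin":0,"fingers":4.3},{"dp":[0,0,-0.3],"spin":0,"fingers":4.3},{"dp":[0,0,-0.37],"spin":0,"fingers":4.3},{"dp":[0,0,-0.37],"spin":0,"fingers":4.3},{"dp":[0,0,-0.37],"spin":0,"fingers":4.3},{"dp":[0,0,-0.37],"spin":0,"fingers":4.3}])

```text
time_s: 32.3
ee_pos: [0.5247, 0.2488, 0.0854]
ee_rot: [[-0.988, 0.151, -0.001], [0.151, 0.988, -0.0], [0.001, -0.0, -1.0]]
wrist_force: [2.5, -0.4, -10.3]
width: 0.0475
grip_force: 35.0
```

Run:
```python
from h import *
p,b=seelane("s9",(130,185,175,245));
```

```text
tcp lane [0.0014 0.0213] 0.0854 F [  2.5  -0.4 -10.3] grip 34.996408224105835 w 0.047477335238591024
```

View pics/s9.png

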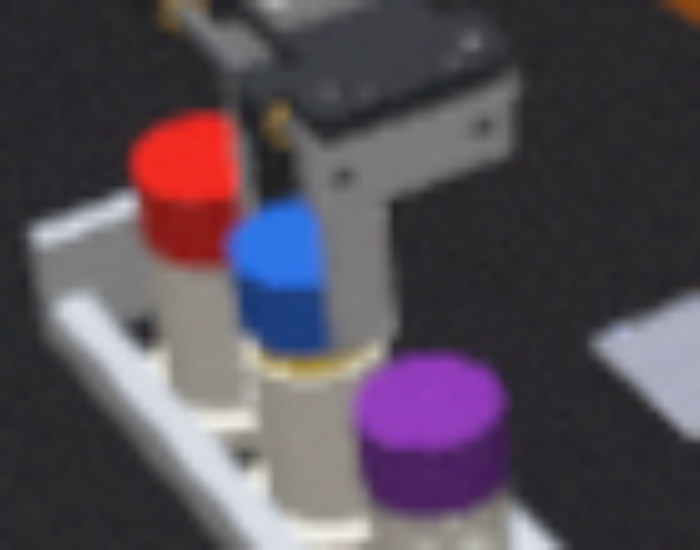

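The yellow band is bared under the blue cap at about (315,360), with no black, and the force reads 10.3 N. I hold it there, then lower and release.

Call:
step_arm(increments=[{"dp":[0,0,0],"spin":0,"fingers":4.3},{"dp":[0,0,0],"spin":0,"fingers":4.3},{"dp":[0,0,0],"spin":0,"fingers":4.3},{"dp":[0,0,0],"spin":0,"fingers":4.3},{"dp":[0,0,0],"spin":0,"fingers":4.3},{"dp":[0,0,0],"spin":0,"fingers":4.3},{"dp":[0,0,0],"spin":0,"fingers":4.3},{"dp":[0,0,0],"spin":0,"fingers":4.3},{"dp":[0,0,0],"spin":0,"fingers":4.3},{"dp":[0,0,0],"spin":0,"fingers":4.3},{"dp":[0,0,0],"spin":0,"fingers":4.3},{"dp":[0,0,0],"spin":0,"fingers":4.3}])

```text
time_s: 33.55
ee_pos: [0.5249, 0.2488, 0.0856]
ee_rot: [[-0.989, 0.151, -0.0], [0.151, 0.989, -0.0], [0.0, -0.0, -1.0]]
wrist_force: [2.9, 0.6, -11.3]
width: 0.0477
grip_force: 35.0
```

Call:
step_arm(increments=[{"dp":[0,0,0.2],"spin":0,"fingers":4.3},{"dp":[0,0,0.4],"spin":0,"fingers":4.3},{"dp":[0,0,0.6],"spin":0,"fingers":4.3},{"dp":[0,0,0.8],"spin":0,"fingers":4.3},{"dp":[0,0,1.0],"spin":0,"fingers":4.3},{"dp":[0,0,1.1],"spin":0,"fingers":4.3},{"dp":[0,0,1.1],"spin":0,"fingers":4.3},{"dp":[0,0,1.1],"spin":0,"fingers":4.3},{"dp":[0,0,1.1],"spin":0,"fingers":4.3}])

```text
time_s: 34.45
ee_pos: [0.5253, 0.2491, 0.075]
ee_rot: [[-0.988, 0.151, 0.001], [0.151, 0.988, 0.0], [-0.001, 0.001, -1.0]]
wrist_force: [0.8, 0.3, -2.6]
width: 0.0477
grip_force: 35.0
```

Call:
step_arm(increments=[{"dp":[0,0,0],"spin":0,"fingers":5.5},{"dp":[0,0,0],"spin":0,"fingers":6.2},{"dp":[0,0,0],"spin":0,"fingers":6.2},{"dp":[0,0,0],"spin":0,"fingers":6.2},{"dp":[0,0,-2],"spin":0,"fingers":6.2},{"dp":[0,0,-5],"spin":0,"fingers":6.2},{"dp":[0,0,-6.5],"spin":0,"fingers":6.2},{"dp":[0,0,-6.5],"spin":0,"fingers":6.2},{"dp":[0,0,-6.5],"spin":0,"fingers":6.2}])

```text
time_s: 35.35
ee_pos: [0.5247, 0.2488, 0.1391]
ee_rot: [[-0.988, 0.151, -0.0], [0.151, 0.988, -0.0], [0.0, -0.0, -1.0]]
wrist_force: [-0.0, -0.3, -0.3]
width: 0.0624
grip_force: 0.0
```

Run:
```python
from h import *
p,b=seelane(); print(tab(b,p,.075))
for c,y in(("red",.1),("blue",.02),("purple",-.055)): print(c,W2L(p,*capfit(b,c,L2W(p,0,y))[0]).round(4))
go([*L2W(p,0,.0995),.135],81.24)
```

```text
tcp lane [0.0013 0.0213] 0.1391 F [-0.  -0.3 -0.3] grip 0.0 w 0.06242756456478887
(array([0.0762]), np.float64(0.19), np.float64(133.0))
red [0.0014 0.101 ]
blue [0.0029 0.0231]
purple [ 0.0027 -0.0563]
t35.4 dp [0.07 7.84 0.32] spin 0.01 j6 -67 curyaw 81.3 w 0.06187499584296183
```

Call:
step_arm(increments=[{"dp":[0,4,0],"spin":0,"fingers":6.2},{"dp":[0,7.8,0],"spin":0,"fingers":6.2},{"dp":[0,7.8,0],"spin":0,"fingers":6.2},{"dp":[0,7.8,0],"spin":0,"fingers":6.2},{"dp":[0,7.8,2.5],"spin":0,"fingers":6.2},{"dp":[0,7.8,5],"spin":0,"fingers":6.2},{"dp":[0,7.8,6.6],"spin":0,"fingers":6.2},{"dp":[0,7.8,6.6],"spin":0,"fingers":6.2}])

```text
time_s: 36.2
ee_pos: [0.5345, 0.3242, 0.0702]
ee_rot: [[-0.988, 0.152, -0.006], [0.152, 0.988, -0.002], [0.006, -0.003, -1.0]]
wrist_force: [-0.9, -0.6, 0.7]
width: 0.062
grip_force: 0.0
```

Call:
step_arm(increments=[{"dp":[0,0,0],"spin":0,"fingers":5.2},{"dp":[0,0,0],"spin":0,"fingers":4.5},{"dp":[0,0,0],"spin":0,"fingers":4.3},{"dp":[0,0,0],"spin":0,"fingers":4.3},{"dp":[0,0,0],"spin":0,"fingers":4.3},{"dp":[0,0,-0.1],"spin":0,"fingers":4.3},{"dp":[0,0,-0.2],"spin":0,"fingers":4.3},{"dp":[0,0,-0.3],"spin":0,"fingers":4.3},{"dp":[0,0,-0.4],"spin":0,"fingers":4.3},{"dp":[0,0,-0.4],"spin":0,"fingers":4.3}])

```text
time_s: 37.2
ee_pos: [0.5365, 0.326, 0.0773]
ee_rot: [[-0.989, 0.151, -0.0], [0.151, 0.989, -0.0], [0.0, -0.0, -1.0]]
wrist_force: [1.3, -0.3, -2.6]
width: 0.0475
grip_force: 34.9
```

Call:
step_arm(increments=[{"dp":[0,0,-0.1],"spin":0,"fingers":4.3},{"dp":[0,0,-0.2],"spin":0,"fingers":4.3},{"dp":[0,0,-0.3],"spin":0,"fingers":4.3},{"dp":[0,0,-0.3],"spin":0,"fingers":4.3},{"dp":[0,0,-0.3],"spin":0,"fingers":4.3}])

```text
time_s: 37.7
ee_pos: [0.5366, 0.3259, 0.0806]
ee_rot: [[-0.989, 0.151, -0.0], [0.151, 0.989, -0.0], [0.0, -0.0, -1.0]]
wrist_force: [0.9, -0.3, -3.2]
width: 0.0476
grip_force: 34.9
```

Call:
step_arm(increments=[{"dp":[0,0,-0.1],"spin":0,"fingers":4.3},{"dp":[0,0,-0.2],"spin":0,"fingers":4.3},{"dp":[0,0,-0.3],"spin":0,"fingers":4.3},{"dp":[0,0,-0.3],"spin":0,"fingers":4.3},{"dp":[0,0,-0.3],"spin":0,"fingers":4.3}])

```text
time_s: 38.2
ee_pos: [0.5365, 0.3258, 0.0833]
ee_rot: [[-0.988, 0.151, -0.0], [0.151, 0.988, -0.0], [0.0, -0.0, -1.0]]
wrist_force: [2.5, -0.8, -5.8]
width: 0.0473
grip_force: 34.9
```

Same as with blue, so another 3.7 mm and a hold.

Call:
step_arm(increments=[{"dp":[0,0,-0.1],"spin":0,"fingers":4.3},{"dp":[0,0,-0.2],"spin":0,"fingers":4.3},{"dp":[0,0,-0.3],"spin":0,"fingers":4.3},{"dp":[0,0,-0.37],"spin":0,"fingers":4.3},{"dp":[0,0,-0.37],"spin":0,"fingers":4.3},{"dp":[0,0,-0.37],"spin":0,"fingers":4.3},{"dp":[0,0,-0.37],"spin":0,"fingers":4.3}])

```text
time_s: 38.9
ee_pos: [0.5365, 0.3258, 0.087]
ee_rot: [[-0.989, 0.151, -0.001], [0.151, 0.989, -0.0], [0.001, -0.0, -1.0]]
wrist_force: [2.9, 0.1, -10.8]
width: 0.0477
grip_force: 34.8
```

Run:
```python
from h import *
p,b=seelane("s10",(130,185,165,235));
```

```text
tcp lane [0.0012 0.0992] 0.087 F [  2.9   0.1 -10.8] grip 34.84969139099121 w 0.04765612844299042
```

View pics/s10.png

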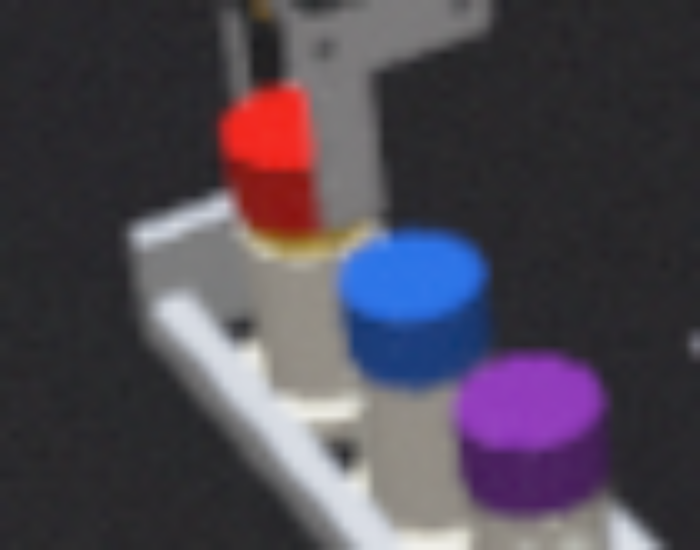

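Red's yellow band shows at about (300,240) with no black, at 10.8 N. Blue is seated again. I hold, lower and release.

Call:
step_arm(increments=[{"dp":[0,0,0],"spin":0,"fingers":4.3},{"dp":[0,0,0],"spin":0,"fingers":4.3},{"dp":[0,0,0],"spin":0,"fingers":4.3},{"dp":[0,0,0],"spin":0,"fingers":4.3},{"dp":[0,0,0],"spin":0,"fingers":4.3},{"dp":[0,0,0],"spin":0,"fingers":4.3},{"dp":[0,0,0],"spin":0,"fingers":4.3},{"dp":[0,0,0],"spin":0,"fingers":4.3},{"dp":[0,0,0],"spin":0,"fingers":4.3},{"dp":[0,0,0],"spin":0,"fingers":4.3},{"dp":[0,0,0],"spin":0,"fingers":4.3},{"dp":[0,0,0],"spin":0,"fingers":4.3}])

```text
time_s: 40.15
ee_pos: [0.5366, 0.3259, 0.0873]
ee_rot: [[-0.988, 0.151, -0.0], [0.151, 0.988, -0.0], [0.0, -0.0, -1.0]]
wrist_force: [0.8, -0.7, -10.7]
width: 0.0476
grip_force: 34.9
```

Call:
step_arm(increments=[{"dp":[0,0,0.2],"spin":0,"fingers":4.3},{"dp":[0,0,0.4],"spin":0,"fingers":4.3},{"dp":[0,0,0.6],"spin":0,"fingers":4.3},{"dp":[0,0,0.8],"spin":0,"fingers":4.3},{"dp":[0,0,1.0],"spin":0,"fingers":4.3},{"dp":[0,0,1.1],"spin":0,"fingers":4.3},{"dp":[0,0,1.1],"spin":0,"fingers":4.3},{"dp":[0,0,1.1],"spin":0,"fingers":4.3},{"dp":[0,0,1.1],"spin":0,"fingers":4.3}])

```text
time_s: 41.05
ee_pos: [0.5371, 0.3262, 0.0767]
ee_rot: [[-0.989, 0.151, 0.001], [0.151, 0.989, 0.0], [-0.001, 0.001, -1.0]]
wrist_force: [0.3, 0.7, -2.5]
width: 0.0474
grip_force: 34.9
```

Call:
step_arm(increments=[{"dp":[0,0,0],"spin":0,"fingers":5.5},{"dp":[0,0,0],"spin":0,"fingers":6.2},{"dp":[0,0,0],"spin":0,"fingers":6.2},{"dp":[0,0,0],"spin":0,"fingers":6.2},{"dp":[0,0,-2],"spin":0,"fingers":6.2},{"dp":[0,0,-5],"spin":0,"fingers":6.2},{"dp":[0,0,-6.5],"spin":0,"fingers":6.2},{"dp":[0,0,-6.5],"spin":0,"fingers":6.2},{"dp":[0,0,-6.5],"spin":0,"fingers":6.2}])

```text
time_s: 41.95
ee_pos: [0.5365, 0.3259, 0.1408]
ee_rot: [[-0.988, 0.151, -0.0], [0.151, 0.988, -0.0], [0.0, -0.0, -1.0]]
wrist_force: [-0.5, 0.5, -0.6]
width: 0.0619
grip_force: 0.0
```

Run:
```python
from h import *
p,b=seelane(); print(tab(b,p,.075))
vs=[b,vision.snapshot("top")]
for c,y in(("red",.1),("blue",.02),("purple",-.055)): print(c,[W2L(p,*capfit(s,c,L2W(p,0,y))[0]).round(4) for s in vs])
go([*L2W(p,0,-.0575),.138],81.24)
```

```text
tcp lane [0.0012 0.0993] 0.1408 F [-0.5  0.5 -0.6] grip 0.0 w 0.061905713277100455
(array([0.0762]), np.float64(0.18), np.float64(131.0))
red [array([0.001 , 0.1029]), array([-0.0282,  0.0856])]
blue [array([0.002 , 0.0235]), array([-0.0039,  0.02  ])]
purple [array([ 0.0033, -0.0556]), array([-0.0037, -0.0586])]
t42.0 dp [  0.07 -15.64   0.18] spin 0.01 j6 -60 curyaw 81.3 w 0.06181892088707986
```

Call:
step_arm(increments=[{"dp":[0,-4,0],"spin":0,"fingers":6.2},{"dp":[0,-8,0],"spin":0,"fingers":6.2},{"dp":[0,-12,0],"spin":0,"fingers":6.2},{"dp":[0,-15.6,0],"spin":0,"fingers":6.2},{"dp":[0,-15.6,0],"spin":0,"fingers":6.2},{"dp":[0,-15.6,0],"spin":0,"fingers":6.2},{"dp":[0,-15.6,2.5],"spin":0,"fingers":6.2},{"dp":[0,-15.6,5],"spin":0,"fingers":6.2},{"dp":[0,-15.6,6.7],"spin":0,"fingers":6.2},{"dp":[0,-15.6,6.7],"spin":0,"fingers":6.2}])

```text
time_s: 43.05
ee_pos: [0.5107, 0.1727, 0.0711]
ee_rot: [[-0.989, 0.15, -0.006], [0.15, 0.989, -0.001], [0.006, -0.001, -1.0]]
wrist_force: [-0.0, -0.0, 0.2]
width: 0.062
grip_force: 0.0
```

Call:
step_arm(increments=[{"dp":[0,0,0],"spin":0,"fingers":5.2},{"dp":[0,0,0],"spin":0,"fingers":4.5},{"dp":[0,0,0],"spin":0,"fingers":4.3},{"dp":[0,0,0],"spin":0,"fingers":4.3},{"dp":[0,0,0],"spin":0,"fingers":4.3},{"dp":[0,0,-0.1],"spin":0,"fingers":4.3},{"dp":[0,0,-0.2],"spin":0,"fingers":4.3},{"dp":[0,0,-0.3],"spin":0,"fingers":4.3},{"dp":[0,0,-0.4],"spin":0,"fingers":4.3},{"dp":[0,0,-0.4],"spin":0,"fingers":4.3}])

```text
time_s: 44.05
ee_pos: [0.5129, 0.1717, 0.078]
ee_rot: [[-0.989, 0.151, -0.0], [0.151, 0.989, -0.0], [0.0, -0.0, -1.0]]
wrist_force: [0.7, 0.4, -3.3]
width: 0.0474
grip_force: 34.8
```

Call:
step_arm(increments=[{"dp":[0,0,-0.1],"spin":0,"fingers":4.3},{"dp":[0,0,-0.2],"spin":0,"fingers":4.3},{"dp":[0,0,-0.3],"spin":0,"fingers":4.3},{"dp":[0,0,-0.3],"spin":0,"fingers":4.3},{"dp":[0,0,-0.3],"spin":0,"fingers":4.3}])

```text
time_s: 44.55
ee_pos: [0.513, 0.1717, 0.0812]
ee_rot: [[-0.989, 0.151, -0.0], [0.151, 0.989, -0.0], [0.0, -0.0, -1.0]]
wrist_force: [1.2, -0.6, -4.7]
width: 0.0478
grip_force: 34.8
```

Call:
step_arm(increments=[{"dp":[0,0,-0.1],"spin":0,"fingers":4.3},{"dp":[0,0,-0.2],"spin":0,"fingers":4.3},{"dp":[0,0,-0.3],"spin":0,"fingers":4.3},{"dp":[0,0,-0.3],"spin":0,"fingers":4.3},{"dp":[0,0,-0.3],"spin":0,"fingers":4.3}])

```text
time_s: 45.05
ee_pos: [0.5129, 0.1717, 0.084]
ee_rot: [[-0.989, 0.151, -0.001], [0.151, 0.989, -0.0], [0.001, -0.0, -1.0]]
wrist_force: [0.5, -0.6, -6.5]
width: 0.0474
grip_force: 34.8
```

Call:
step_arm(increments=[{"dp":[0,0,-0.1],"spin":0,"fingers":4.3},{"dp":[0,0,-0.2],"spin":0,"fingers":4.3},{"dp":[0,0,-0.3],"spin":0,"fingers":4.3},{"dp":[0,0,-0.33],"spin":0,"fingers":4.3},{"dp":[0,0,-0.33],"spin":0,"fingers":4.3},{"dp":[0,0,-0.33],"spin":0,"fingers":4.3}])

```text
time_s: 45.65
ee_pos: [0.5128, 0.1717, 0.0873]
ee_rot: [[-0.988, 0.151, -0.001], [0.151, 0.988, -0.0], [0.001, -0.0, -1.0]]
wrist_force: [1.6, -0.0, -10.9]
width: 0.0474
grip_force: 34.7
```

Run:
```python
from h import *
p,b=seelane("s11",(140,195,185,255));
```

```text
tcp lane [ 0.0014 -0.0567] 0.0873 F [  1.6  -0.  -10.9] grip 34.730703234672546 w 0.04739680359574941
```

View pics/s11.png

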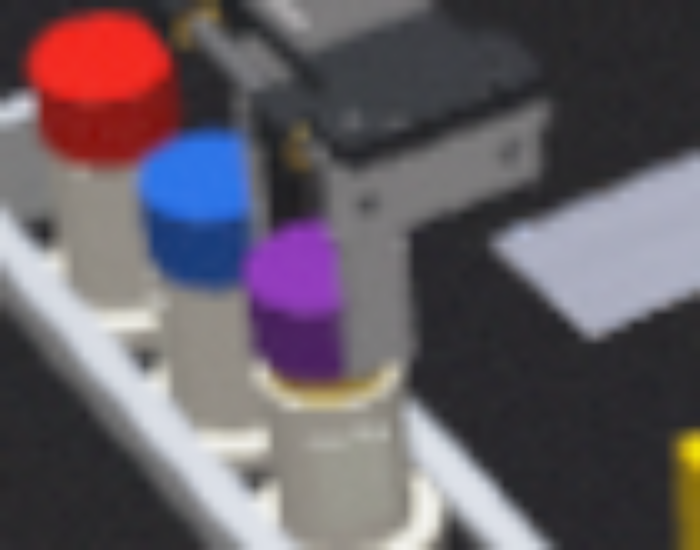

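Purple's yellow band shows at about (330,388), at 10.9 N. I hold, lower, release and retreat.

Call:
step_arm(increments=[{"dp":[0,0,0],"spin":0,"fingers":4.3},{"dp":[0,0,0],"spin":0,"fingers":4.3},{"dp":[0,0,0],"spin":0,"fingers":4.3},{"dp":[0,0,0],"spin":0,"fingers":4.3},{"dp":[0,0,0],"spin":0,"fingers":4.3},{"dp":[0,0,0],"spin":0,"fingers":4.3},{"dp":[0,0,0],"spin":0,"fingers":4.3},{"dp":[0,0,0],"spin":0,"fingers":4.3},{"dp":[0,0,0],"spin":0,"fingers":4.3},{"dp":[0,0,0],"spin":0,"fingers":4.3},{"dp":[0,0,0],"spin":0,"fingers":4.3},{"dp":[0,0,0],"spin":0,"fingers":4.3}])

```text
time_s: 46.9
ee_pos: [0.513, 0.1718, 0.0876]
ee_rot: [[-0.989, 0.151, -0.0], [0.151, 0.989, -0.0], [0.0, -0.0, -1.0]]
wrist_force: [1.4, -0.4, -11.9]
width: 0.0479
grip_force: 34.7
```

Call:
step_arm(increments=[{"dp":[0,0,0.2],"spin":0,"fingers":4.3},{"dp":[0,0,0.4],"spin":0,"fingers":4.3},{"dp":[0,0,0.6],"spin":0,"fingers":4.3},{"dp":[0,0,0.8],"spin":0,"fingers":4.3},{"dp":[0,0,1.0],"spin":0,"fingers":4.3},{"dp":[0,0,1.1],"spin":0,"fingers":4.3},{"dp":[0,0,1.1],"spin":0,"fingers":4.3},{"dp":[0,0,1.1],"spin":0,"fingers":4.3},{"dp":[0,0,1.1],"spin":0,"fingers":4.3}])

```text
time_s: 47.8
ee_pos: [0.5136, 0.1719, 0.0771]
ee_rot: [[-0.988, 0.151, 0.001], [0.151, 0.988, 0.0], [-0.001, 0.0, -1.0]]
wrist_force: [0.8, -0.1, -2.1]
width: 0.0478
grip_force: 34.8
```

Call:
step_arm(increments=[{"dp":[0,0,0],"spin":0,"fingers":5.5},{"dp":[0,0,0],"spin":0,"fingers":6.2},{"dp":[0,0,0],"spin":0,"fingers":6.2},{"dp":[0,0,0],"spin":0,"fingers":6.2},{"dp":[0,0,-2],"spin":0,"fingers":6.2},{"dp":[0,0,-5],"spin":0,"fingers":6.2},{"dp":[0,0,-9],"spin":0,"fingers":6.2},{"dp":[0,0,-12],"spin":0,"fingers":6.2},{"dp":[0,0,-12],"spin":0,"fingers":6.2},{"dp":[0,0,-12],"spin":0,"fingers":6.2},{"dp":[0,0,-12],"spin":0,"fingers":6.2},{"dp":[0,0,-12],"spin":0,"fingers":6.2}])

```text
time_s: 49.0
ee_pos: [0.5121, 0.1716, 0.1948]
ee_rot: [[-0.988, 0.151, -0.003], [0.151, 0.988, -0.0], [0.003, -0.001, -1.0]]
wrist_force: [-0.4, -0.9, 0.5]
width: 0.062
grip_force: 0.0
```

Run:
```python
from h import *
p,b=seelane("s12"); print(tab(b,p,.075))
for c,y in(("red",.1),("blue",.02),("purple",-.055)): print(c,W2L(p,*capfit(b,c,L2W(p,0,y))[0]).round(4))
```

```text
tcp lane [ 0.0007 -0.0569] 0.1948 F [-0.4 -0.9  0.5] grip 0.0 w 0.06195403341321725
(array([0.0762]), np.float64(0.19), np.float64(133.0))
red [0.001  0.1029]
blue [0.0048 0.0363]
purple [ 0.0032 -0.0553]
```

View pics/s12.png

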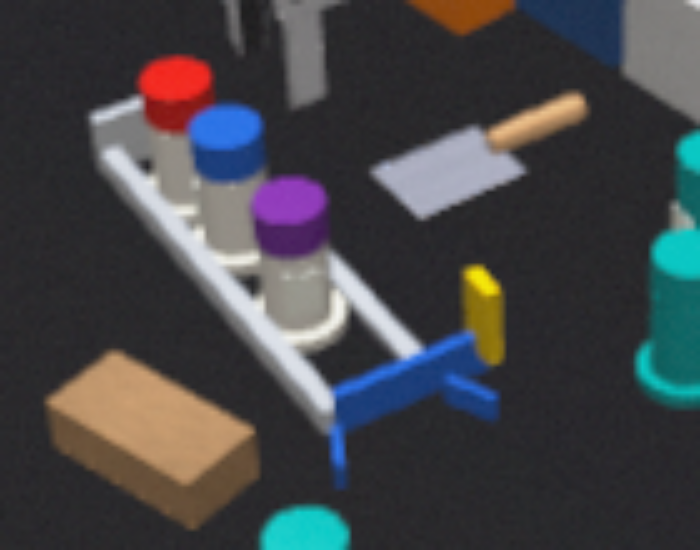

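All pots are upright in the lane, their caps are seated and the gate is shut. Blue has slid about 13 mm along the lane but is still inside.

```bash
python3 -c "
from station import close_job
print(close_job())"
```

```text
the job is handed in; nothing more can be done
None
```

The job is handed in: red, blue and purple (the only colours present) stand in the lane with the gate shut, and their caps were each tugged at 10–12 N in the order blue, red, purple and settled back; no verdict was returned.

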